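# Hang the washed pastry moulds to dry

## Robot

A 6-joint arm with a two-finger parallel gripper is mounted at the origin on the work surface. World frame = base frame: x ahead of the robot, y to its left, z up, the work surface at z = 0. Lengths are in mm, angles in rad, forces in N, time in s.
With the tool pointing down it reaches from about 300 to 875 mm from the base axis. Payload 4.2 kg.
Tool frame: the origin (TCP) lies midway between the tips of the shut fingers; the grasp point (between the pads) lies 19 mm behind it; z points along the fingers, y is the direction in which the jaws open and shut (so a half turn about z gives the same grasp; the last joint's range is limited). The gripper opens to 85 mm and grips with 20 to 120 N. Pads are 22 mm wide; open, the fingers measure 114 mm over their backs; the gripper's body (76 mm by 85 mm) begins 54 mm behind the grasp point. The pads swing forward as they close: fully open they stand 13 mm farther back than shut.
Start: joints at [1.187, 0.32, 1.565, -0, 1.257, -0.02], TCP at [204.604, 537.381, 231.338] pointing down, gripper open.
Joint ranges: [-3.11, 3.11], [-0.84, 2.01], [0.21, 2.61], [-1.34, 4.49], [0.05, 2.63], [-2.56, 2.56]. Speed limits (rad/s): [2.57, 2.57, 3.14, 3.14, 3.14, 3.14].

## Interface

Orientations are given as a rotation vector (axis times angle).
In Python, from workcell import env gives the robot as it stands. The module is installed in compiled form; this text tells all that it offers.
- The arm moves only by the tool jog_arm, never from a script. Its argument "plan" is a list of rows, each a list of 7 numbers: the shift along the tool's x, y, z each as a share of 200 mm, from -1 to 1, then the turn, a rotation vector about the tool's x, y, z each as a share of 90 degrees, from -1 to 1, then the opening, from -1 (shut) to 1 (fully open), so that 0 is half open. A call has 1 to 10 rows; each row shifts and turns the commanded pose from where the row before left it, along the tool's axes as they then stand; what a row does not reach is not made up. A row lasts 1/10 s, in which the tool goes at most 50 mm and 8.59 degrees, less where a joint would pass 70% of its speed; a pose out of reach is approached as far as the arm can. A call with a number of a shift or a turn outside -1 to 1 is refused whole. A call with a gripper value outside its range is refused whole. The fingers move at their own pace and stop on an object; the grip force is fixed at half the most. Time passes only in rows, so rows that do not move let the fingers close. It gives the time, the measured TCP pose, the force and the opening at its end, in the units of the state.
- env.state(): the state, without advancing time (a new reading comes with each control period).
- env.camera(name): name is "scene" or "top" or "wrist"; returns the picture (480x640x3 uint8, blue, green, red); there is no depth.
- env.camera_params(name): a dict with "vertical_fov" (degrees; the focal length in pixels is half the picture's height over the tangent of half this angle, whatever the lens; pixels are square), "cx", "cy" (the principal point, pixels), "eye" and "orientation" of the camera in the world. Camera axes: x right, y down, z forward; pixel columns grow to the right and rows downward; lengths in mm; the calibration is good to about 2 mm. A picture is of the moment at which its call begins: read the wrist's pose just before it. camera_params takes no time and is no camera call; for the wrist camera it gives the pose at the moment of the call.
- env.sign_off(): hands the job in, once; it reports no verdict.
The state is a dict: "t": time; "joint_pos": joint angles; "joint_vel": joint speeds; "joint_efforts": joint torques, N m; "tcp_pos": TCP position; "tool_rot": TCP orientation; "force": force on the tool from outside, world axes, zero at the start; "wrist_torque": the same for the moment, N m; "finger_gap": finger opening in mm.
Only numpy, scipy, OpenCV 4.12 (cv2) and the standard library are available. Lean on these libraries where they do the work, as an engineer would, in place of code of your own. Each camera call takes 0.05 s, during which the arm holds its last target. There are 200 camera calls.

## Task

The washed pastry moulds have to drip dry on the wooden rack. First clear the flat dough strip off the rack and lay it across the two upturned rice bowls, so that it bridges them and stays there. Then hang every mould head-down on the rack, its cross bar lying across both rails: lifted clear by its end knob, a mould swings down to hang when you slacken your grip a little, and can then be gripped again; do not knock over or shove aside the jar, bottle, cup and tin.

Things in the scene. Friction and masses are not known exactly. Their poses are not given: they have to be found in the camera images.
- rack: fixed pale wooden drying rack, origin on the table under its middle: z up, y along its two rails, x across. Each rail is a flat ledge, top 120 mm up, 39 to 63 mm either side of the middle (x), with a lip 8 mm higher outside it (63 to 71 mm): open gap 78 mm, 126 mm between lips. End bars, 8 mm above the rail tops, close it at y = -132 and 132 mm. A bar may lie anywhere along the rails
- strip: loose flat pale wooden dough strip 200 (x) x 32 (y) x 18 (z) mm, 90 g, origin at its centre. Starts on the rack, across it, lying on the two outer lips (its underside 128 mm above the table)
- bowl_l: loose white porcelain rice bowl standing upside down, 90 mm wide at the table, 50 mm tall, with a flat round foot 50 mm wide on top, 400 g; origin on the table at its middle. The one more to the robot's left (+y)
- bowl_r: the other such bowl, 115 to 175 mm away; origin on the table at its middle
- jar: bystander, leave alone: amber glass jar, 52 mm wide, 75 mm tall, loose, between the moulds; origin at the middle of its underside
- sauce: bystander, leave alone: green bottle 60 mm wide, 170 mm tall, at the far side of the table; origin at the middle of its underside
- cup: bystander, leave alone: blue porcelain cup 72 mm wide, 60 mm tall, far side; origin at the middle of its underside
- tin: bystander, leave alone: green tin 70 mm wide, 90 mm tall, far side; origin at the middle of its underside
- mould_a: loose wooden pastry mould (may be absent; all alike), 152 mm long, 30 mm thick, 140 to 210 g, lying flat: end knob, neck, cross bar, neck, square head. Origin on its centre line, 15 mm up when lying; x from knob to head, y along the bar, z through its thickness. Head 65 x 52 x 30 mm, from x = 3 to 68 mm. Centre of mass at about x = 10 mm
- mould_a_knob (a point): centre of mould_a's end knob, at x = -70 mm of the mould: 28 mm across, with a small flat brass boss (10 mm across) in the middle of each side, facing +-y, 26 mm over both. Pinched firmly on these bosses (60 N) the mould stays level; under a slack grip (3 to 12 N) it turns about them and hangs head-down; with none it drops
- mould_a_bar (a point): centre of mould_a's cross bar, 14 x 110 x 30 mm, at x = -32 mm of the mould (38 mm from the knob's centre); 7 mm above the rail tops when hung
- mould_b: loose wooden pastry mould (may be absent; all alike), 152 mm long, 30 mm thick, 140 to 210 g, lying flat: end knob, neck, cross bar, neck, square head. Origin on its centre line, 15 mm up when lying; x from knob to head, y along the bar, z through its thickness. Head 65 x 52 x 30 mm, from x = 3 to 68 mm. Centre of mass at about x = 10 mm
- mould_b_knob (a point): centre of mould_b's end knob, at x = -70 mm of the mould: 28 mm across, with a small flat brass boss (10 mm across) in the middle of each side, facing +-y, 26 mm over both. Pinched firmly on these bosses (60 N) the mould stays level; under a slack grip (3 to 12 N) it turns about them and hangs head-down; with none it drops
- mould_b_bar (a point): centre of mould_b's cross bar, 14 x 110 x 30 mm, at x = -32 mm of the mould (38 mm from the knob's centre); 7 mm above the rail tops when hung
- mould_c: loose wooden pastry mould (may be absent; all alike), 152 mm long, 30 mm thick, 140 to 210 g, lying flat: end knob, neck, cross bar, neck, square head. Origin on its centre line, 15 mm up when lying; x from knob to head, y along the bar, z through its thickness. Head 65 x 52 x 30 mm, from x = 3 to 68 mm. Centre of mass at about x = 10 mm
- mould_c_knob (a point): centre of mould_c's end knob, at x = -70 mm of the mould: 28 mm across, with a small flat brass boss (10 mm across) in the middle of each side, facing +-y, 26 mm over both. Pinched firmly on these bosses (60 N) the mould stays level; under a slack grip (3 to 12 N) it turns about them and hangs head-down; with none it drops
- mould_c_bar (a point): centre of mould_c's cross bar, 14 x 110 x 30 mm, at x = -32 mm of the mould (38 mm from the knob's centre); 7 mm above the rail tops when hung
- mould_d: loose wooden pastry mould (may be absent; all alike), 152 mm long, 30 mm thick, 140 to 210 g, lying flat: end knob, neck, cross bar, neck, square head. Origin on its centre line, 15 mm up when lying; x from knob to head, y along the bar, z through its thickness. Head 65 x 52 x 30 mm, from x = 3 to 68 mm. Centre of mass at about x = 10 mm
- mould_d_knob (a point): centre of mould_d's end knob, at x = -70 mm of the mould: 28 mm across, with a small flat brass boss (10 mm across) in the middle of each side, facing +-y, 26 mm over both. Pinched firmly on these bosses (60 N) the mould stays level; under a slack grip (3 to 12 N) it turns about them and hangs head-down; with none it drops
- mould_d_bar (a point): centre of mould_d's cross bar, 14 x 110 x 30 mm, at x = -32 mm of the mould (38 mm from the knob's centre); 7 mm above the rail tops when hung

How it is judged:
By the outcome, as a careful person would: the job done as asked, in the order asked, and still so for the second after the job is handed in, with the robot touching nothing.
Of mould_a, mould_b, mould_c, mould_d only 3 to 4 are there at a start; the rules pass over those that are not, and their reading is None.
At some moment in a run one of mould_a, mould_b, mould_c, mould_d may be knocked a few centimetres aside while the robot is not near it.
Once in a run the grip may slacken for a moment while it holds something.
It also fails if it takes over 210 s, if anything falls off the work surface, if the arm or the gripper's body presses on something with over 40 N, if the wrist force passes 120 N, or if a joint passes its speed limit or range.

## Working session

There is one attempt and no reset: what is moved stays moved. The work goes in short steps, Python scripts to look and compute and a tool call to move; the robot and the scene stay as the last step left them, time stands still between calls to the robot, and variables do not carry over. Pictures are saved under pics/ and viewed, about 12 in all and at most 16, crops included, and the job is handed in when it is done.

Besides the shell and the picture viewer there is one more tool, called after "Call:" as a command line: name --pt "numbers of a row" for each row, then --argument value for the rest. jog_arm: Moves the arm, as the interface text tells. Shift numbers are shares of 200 mm and turn numbers shares of 90 degrees, none past 1 either way. Its arguments: {"type":"object","properties":{"plan":{"type":"array"}},"required":["plan"]}

```bash
mkdir -p pics; ls
cat > h.py <<'E'
from workcell import env
import numpy as np, cv2
from scipy.spatial.transform import Rotation as R
def K(n):
    p=env.camera_params(n); f=240/np.tan(np.radians(p["vertical_fov"]/2)); return p,f
def rot(o):
    o=np.array(o,float); return o if o.shape==(3,3) else (R.from_rotvec(o).as_matrix() if o.size==3 else R.from_quat(o).as_matrix())
def pix2w(n,u,v,z,p=None):
    q,f=K(n); q=p or q
    d=rot(q["orientation"])@np.array([(u-q["cx"])/f,(v-q["cy"])/f,1]); e=np.array(q["eye"],float)
    return e+d*(z-e[2])/d[2]
def w2pix(n,P,p=None):
    q,f=K(n); q=p or q
    c=rot(q["orientation"]).T@(np.array(P,float)-np.array(q["eye"])); return q["cx"]+f*c[0]/c[2], q["cy"]+f*c[1]/c[2]
def snap(n,name):
    im=env.camera(n); cv2.imwrite(f"pics/{name}.png",im); return im
E
python3 - <<'E'
from h import *
print(env.state())
for n in("top","scene","wrist"): print(n,env.camera_params(n))
snap("top","top0"); snap("scene","scene0")
E
```

```text
pics
{'t': 0.0, 'joint_pos': array([ 1.18699808e+00,  3.20266710e-01,  1.56569351e+00,  4.73299767e-06,
        1.25743348e+00, -1.99800023e-02]), 'joint_vel': array([ 5.26468040e-04, -7.78855975e-04, -2.24505722e-05,  7.71255361e-04,
        7.05096832e-04, -4.88444254e-05]), 'joint_efforts': array([ 1.55393904e-03, -4.15516877e+01, -2.34160727e+01,  6.37561811e-05,
        8.15719046e-03,  5.36719341e-06]), 'tcp_pos': array([204.41156273, 536.90615107, 230.49112864]), 'tool_rot': array([-5.68273658e-01, -3.08939558e+00,  2.76987613e-03]), 'force': array([-0.11400653,  0.42411383, -0.10920806]), 'wrist_torque': array([-0.00805163,  0.05633678, -0.01022409]), 'finger_gap': 85.70310505259779}
top {'vertical_fov': 54.03988280485478, 'cx': 319.94995158347143, 'cy': 243.40267859769057, 'eye': array([392.28367937, -79.29144844, 939.19862025]), 'orientation': array([-2.03704764,  2.16296866, -0.24625865])}
scene {'vertical_fov': 56.88977817583082, 'cx': 328.50514069923616, 'cy': 239.68282193108314, 'eye': array([1230.77528425, -139.98098914,  955.98898731]), 'orientation': array([-1.95878091, -1.73064627,  0.58235539])}
wrist {'vertical_fov': 62.125735140615575, 'cx': 322.4241849588865, 'cy': 240.6488259138422, 'eye': array([135.39003678, 564.65807679, 372.60336961]), 'orientation': array([2.37911793, 1.63944633, 0.24195728])}
```

View pics/top0.png

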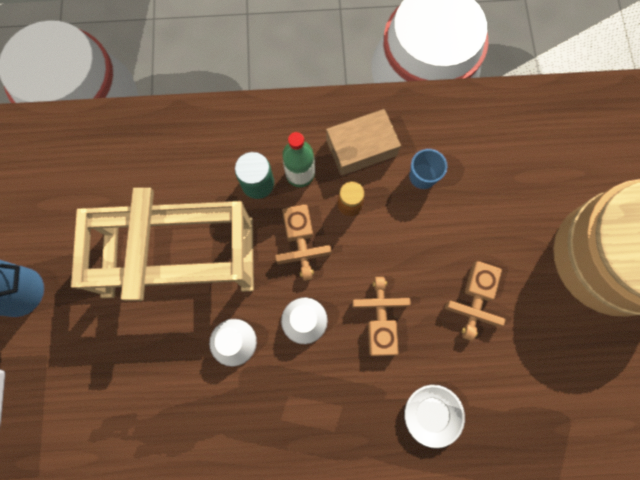

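View pics/scene0.png

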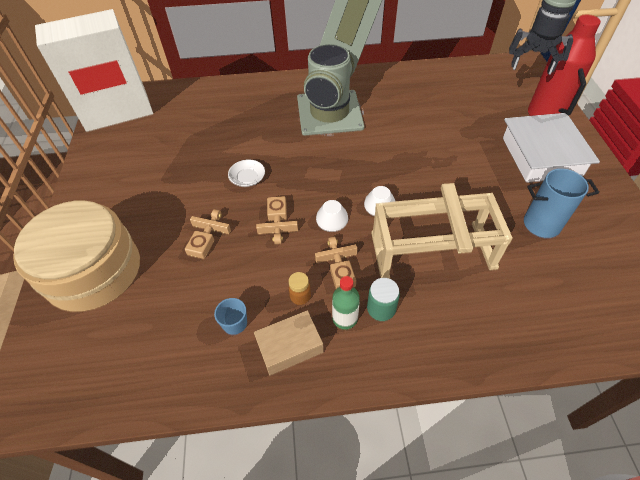

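Top view: rack at about (160,245) with the strip across it at (138,243), bowls' feet at (230,342) and (304,318), and three moulds near (302,243), (382,315) and (478,300). I'll enlarge it to read the pixels more closely.

Run:
```python
import cv2
im=cv2.imread("pics/top0.png")
for n,x,y in(("c1",60,175),("c2",262,175)):
    cv2.imwrite(f"pics/{n}.png",cv2.resize(im[y:y+200,x:x+260],None,fx=3,fy=3,interpolation=cv2.INTER_CUBIC))
```

```text
(no output)
```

View pics/c1.png

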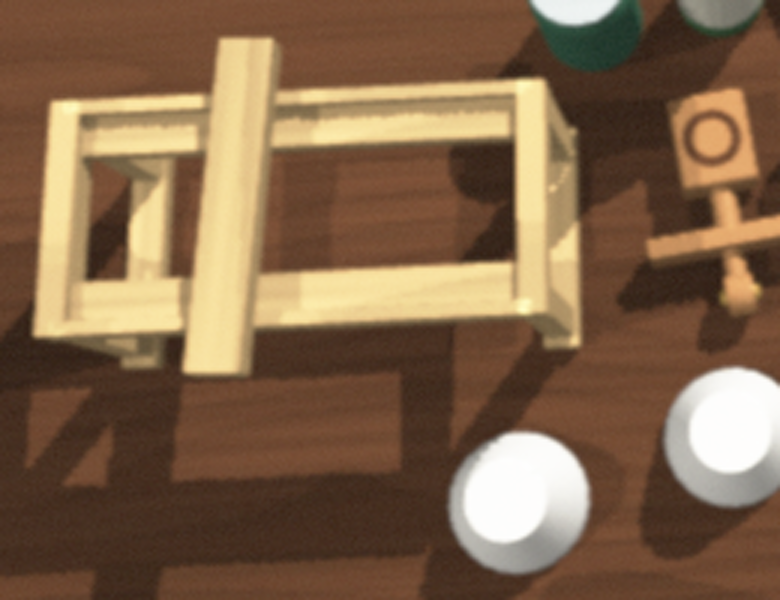

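View pics/c2.png

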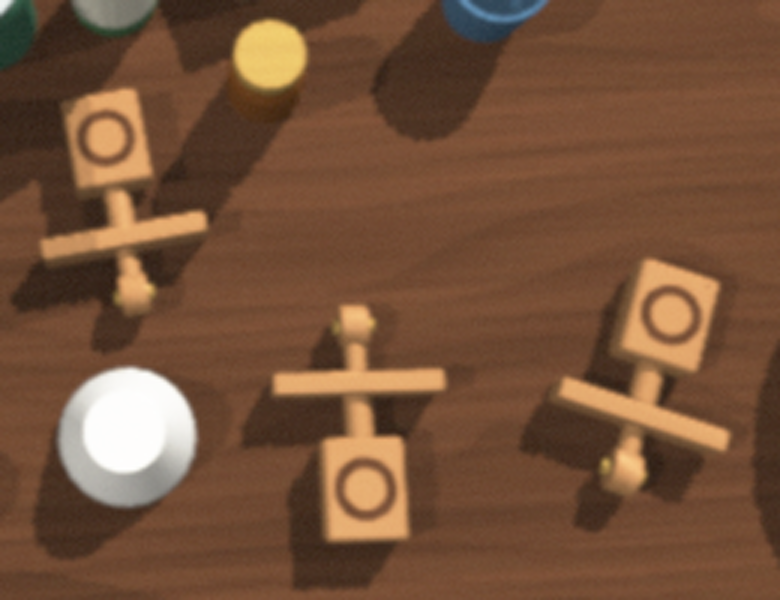

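Run:
```python
from h import *
T=lambda x,y,z,ox:pix2w("top",x/3+ox-1/3,y/3+175-1/3,z).round(1)
a,b=60,262
S=[T(*p,146,a) for p in((219,38),(279,38),(250,374),(184,374))]; print("strip",S,sum(S)/4)
m=((S[0]+S[1])-(S[2]+S[3]))/2; print(np.linalg.norm(m),np.degrees(np.arctan2(m[1],m[0])), np.linalg.norm(S[0]-S[1]))
C=[T(*p,128,a) for p in((50,102),(543,79),(547,315),(35,335))]; print("rack",C,sum(C)/4)
m=((C[0]+C[3])-(C[1]+C[2]))/2; print(np.linalg.norm(m),"yaxis deg",np.degrees(np.arctan2(m[1],m[0])),np.linalg.norm(C[0]-C[3]),np.linalg.norm(C[1]-C[2]))
bl=T(505,499,50,a);br=T(725,432,50,a);br2=T(124,431,50,b);print("bowls",bl,br,br2,np.linalg.norm(bl-br2),(bl+br2)/2,np.degrees(np.arctan2(*(bl-br2)[[1,0]])))
for k,h in(((134,292),(106,138)),((354,323),(364,489)),((625,470),(670,314))):
    k=T(*k,27,b);h=T(*h,30,b);print("mould",k,h,np.linalg.norm((k-h)[:2]),np.degrees(np.arctan2(*(h-k)[[1,0]])))
print("jar",T(270,55,75,b))
s=env.state();M=R.from_rotvec(s["tool_rot"]).as_matrix();print(M)
p=env.camera_params("wrist");print("cam in tool",M.T@(p["eye"]-s["tcp_pos"]),M.T@rot(p["orientation"]))
```

```text
strip [array([700.6, 239.8, 146. ]), array([698.4, 204.1, 146. ]), array([499.2, 216.1, 146. ]), array([501.5, 253.2, 146. ])] [599.925 228.3   146.   ]
199.55453515267448 -3.6488697077658627 35.76772287971379
rack [array([673. , 347.4, 128. ]), array([669.5,  50.8, 128. ]), array([525.6,  51.5, 128. ]), array([531.8, 347.8, 128. ])] [599.975 199.375 128.   ]
296.4896709836618 yaxis deg 89.06270959039524 141.20056657110132 143.90170256115803
bowls [425.4  92.5  50. ] [458.1 -45.1  50. ] [458.6 -48.3  50. ] 144.66125949956333 [442.   22.1  50. ] 103.26773450125637
mould [549.8 -58.6  27. ] [654.7 -45.5  30. ] 105.71480501802961 7.118293859256108
mould [ 520.8 -200.5   27. ] [ 414.8 -197.    30. ] 106.0577672780263 178.10884529831463
mould [ 416.8 -363.9   27. ] [ 514.  -405.2   30. ] 105.61027412141301 -23.020499021066502
jar [ 690.8 -155.4   75. ]
[[-9.34559781e-01  3.55805650e-01 -5.94908896e-04]
 [ 3.55806146e-01  9.34558626e-01 -1.46988812e-03]
 [ 3.29827402e-05 -1.58537057e-03 -9.99998743e-01]]
cam in tool [  74.3781957     1.10846013 -142.12357392] [[-3.73104155e-04 -9.57079580e-01 -2.89825014e-01]
 [ 9.99999296e-01 -6.83533847e-04  9.69869341e-04]
 [-1.12634735e-03 -2.89824448e-01  9.57079161e-01]]
```

```bash
cat >> h.py <<'E'
def plan(x,y,z,yaw):
    """turn about tool z first (share of 90 deg), then shifts in the turned tool axes (share of 200 mm)"""
    s=env.state(); M=R.from_rotvec(s["tool_rot"]).as_matrix()
    cur=np.degrees(np.arctan2(M[1,1],M[0,1])); d=yaw-cur
    c=np.radians(yaw); Y=np.array([np.cos(c),np.sin(c),0]);Z=np.array([0,0,-1.]);X=np.cross(Y,Z)
    D=np.array([x,y,z])-s["tcp_pos"]
    before=M.T@D/200; after=np.array([X@D,Y@D,Z@D])/200
    print("t",round(s["t"],2),"pos",s["tcp_pos"].round(1),"yaw",cur.round(1),"tilt",np.degrees(np.arccos(-M[2,2])).round(2),"j6",s["joint_pos"][5].round(2),"gap",s["finger_gap"].round(1))
    print("turn tot",round(-d/90,3),"| shift before turn",before.round(3),"| shift after turn",after.round(3))
E
python3 -c "
from h import *
plan(600,229,230,86.35)"
```

```text
Traceback (most recent call last):
  File "h.py", line 24, in plan
    print("t",round(s["t"],2),"pos",s["tcp_pos"].round(1),"yaw",cur.round(1),"tilt",np.degrees(np.arccos(-M[2,2])).round(2),"j6",s["joint_pos"][5].round(2),"gap",s["finger_gap"].round(1))
                                                                                                                                                                  ^^^^^^^^^^^^^^^^^^^^^
AttributeError: 'float' object has no attribute 'round'
```

```bash
sed -i 's/s\["finger_gap"\].round(1)/round(s["finger_gap"],1)/' h.py
python3 -c "
from h import *
plan(600,229,230,86.35)"
```

```text
t 0.1 pos [204.4 537.  230.6] yaw 69.2 tilt 0.09 j6 -0.02 gap 85.5
turn tot -0.191 | shift before turn [-2.396 -0.735  0.004] | shift after turn [-2.072 -1.411  0.003]
```

Call:
jog_arm --pt "0 0 0 0 0 -0.095 1" --pt "0 0 0 0 0 -0.095 1" --pt "-0.173 -0.118 0 0 0 0 1" --pt "-0.173 -0.118 0 0 0 0 1" --pt "-0.173 -0.118 0 0 0 0 1" --pt "-0.173 -0.118 0 0 0 0 1" --pt "-0.173 -0.118 0 0 0 0 1" --pt "-0.173 -0.118 0 0 0 0 1" --pt "-0.173 -0.118 0 0 0 0 1" --pt "-0.173 -0.118 0 0 0 0 1"

```text
t: 1.1
tcp_pos: [469.5, 329.5, 231.0]
tool_rot: [-0.103, -3.139, 0.0]
force: [0.4, 0.6, -0.4]
finger_gap: 85.4
```

Call:
jog_arm --pt "-0.173 -0.118 0 0 0 0 1" --pt "-0.173 -0.118 0 0 0 0 1" --pt "-0.173 -0.118 0 0 0 0 1" --pt "-0.173 -0.118 0 0 0 0 1" --pt "0 0 0 0 0 0 1" --pt "0 0 0 0 0 0 1"

```text
t: 1.7
tcp_pos: [600.5, 227.0, 230.4]
tool_rot: [-0.105, -3.138, 0.0]
force: [-1.3, -0.6, 0.4]
finger_gap: 85.1
```

```bash
python3 -c "
from h import *
plan(600,229,122,86.35)
p=env.camera_params('wrist'); im=snap('wrist','w1')
print(w2pix('wrist',[600,229,146],p))"
```

```text
t 1.7 pos [600.5 227.  230.4] yaw 86.2 tilt 0.11 j6 -1.16 gap 85.1
turn tot -0.002 | shift before turn [0.002 0.01  0.542] | shift after turn [0.003 0.01  0.542]
(np.float64(323.4159564636522), np.float64(248.48144687652638))
```

View pics/w1.png

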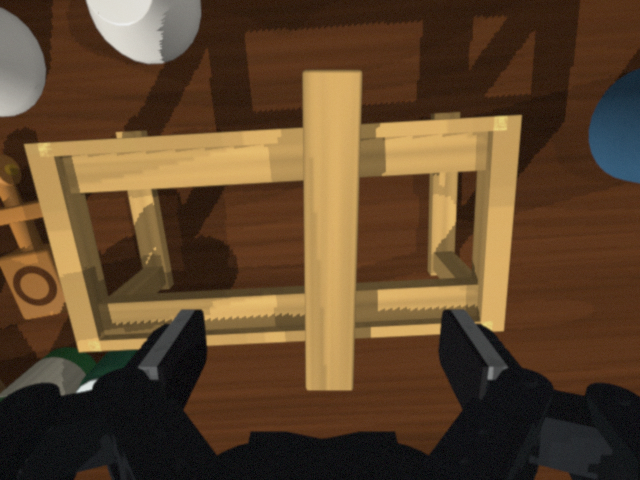

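Strip centre is at column 331, against 323 midway between the fingers, so it lies about 3 mm farther to +y. It's well aligned with the jaws, so I'll go down.

Call:
jog_arm --pt "0 0.02 0.1 0 0 0 1" --pt "0 0 0.14 0 0 0 1" --pt "0 0 0.14 0 0 0 1" --pt "0 0 0.1 0 0 0 1" --pt "0 0 0.06 0 0 0 1" --pt "0 0 0 0 0 0 -1" --pt "0 0 0 0 0 0 -1" --pt "0 0 0 0 0 0 -1" --pt "0 0 0 0 0 0 -1" --pt "0 0 0 0 0 0 -1"

```text
t: 2.75
tcp_pos: [601.5, 232.0, 125.0]
tool_rot: [0.103, 3.137, 0.002]
force: [-0.7, 0.5, 4.8]
finger_gap: 31.0
```

Call:
jog_arm --pt "0 0 0 0 0 0 -1" --pt "0 0 0 0 0 0 -1" --pt "0 0 0 0 0 0 -1"

```text
t: 3.05
tcp_pos: [601.6, 232.0, 125.0]
tool_rot: [0.103, 3.137, 0.002]
force: [-0.3, 0.5, 5.8]
finger_gap: 31.0
```

Call:
jog_arm --pt "0 0 -0.05 0 0 0 -1" --pt "0 0 -0.12 0 0 0 -1" --pt "0 0 -0.15 0 0 0 -1" --pt "0 0 -0.1 0 0 0 -1" --pt "0 0 -0.05 0 0 0 -1" --pt "0 0 0 0 0 0 -1"

```text
t: 3.65
tcp_pos: [601.2, 231.8, 218.8]
tool_rot: [0.103, 3.137, 0.002]
force: [-0.7, -0.5, -0.8]
finger_gap: 30.7
```

```bash
python3 -c "
from h import *
plan(443,22,210,13.3)"
```

```text
t 3.65 pos [601.2 231.8 218.8] yaw 86.3 tilt 0.15 j6 -1.16 gap 30.7
turn tot 0.811 | shift before turn [ 0.721 -1.098  0.041] | shift after turn [-0.839 -1.011  0.044]
```

Call:
jog_arm --pt "0.045 -0.069 0 0 0 0 -1" --pt "0.09 -0.137 0 0 0 0 -1" --pt "0.09 -0.137 0 0 0 0 -1" --pt "0.09 -0.137 0 0 0 0 -1" --pt "0.09 -0.137 0 0 0 0 -1" --pt "0.09 -0.137 0 0 0 0 -1" --pt "0.09 -0.137 0 0 0 0 -1" --pt "0.09 -0.137 0 0 0 0 -1" --pt "0.045 -0.069 0.04 0 0 0 -1" --pt "0 0 0 0 0 0.05 -1"

```text
t: 4.65
tcp_pos: [439.4, 20.6, 207.2]
tool_rot: [-0.232, -3.127, 0.002]
force: [-0.4, -0.4, -1.1]
finger_gap: 30.8
```

Call:
jog_arm --pt "0 0 0 0 0 0.09 -1" --pt "0 0 0 0 0 0.09 -1" --pt "0 0 0 0 0 0.09 -1" --pt "0 0 0 0 0 0.09 -1" --pt "0 0 0 0 0 0.09 -1" --pt "0 0 0 0 0 0.09 -1" --pt "0 0 0 0 0 0.09 -1" --pt "0 0 0 0 0 0.09 -1" --pt "0 0 0 0 0 0.041 -1" --pt "0 0 0 0 0 0 -1"

```text
t: 5.65
tcp_pos: [441.7, 22.1, 208.0]
tool_rot: [-1.948, -2.462, 0.003]
force: [0.3, 0.2, -1.4]
finger_gap: 30.5
```

```bash
python3 -c "
from h import *
plan(443,22,48,13.3)
p=env.camera_params('wrist'); im=snap('wrist','w2')
print(w2pix('wrist',[425.4,92.5,50],p),w2pix('wrist',[458.6,-48.3,50],p))"
```

```text
t 5.65 pos [441.7  22.1 208. ] yaw 13.3 tilt 0.17 j6 -0.21 gap 30.5
turn tot -0.0 | shift before turn [-0.002  0.008  0.8  ] | shift after turn [-0.002  0.006  0.8  ]
(np.float64(322.9218477028411), np.float64(124.5869476412674)) (np.float64(322.8936103034768), np.float64(306.5437326977156))
```

View pics/w2.png

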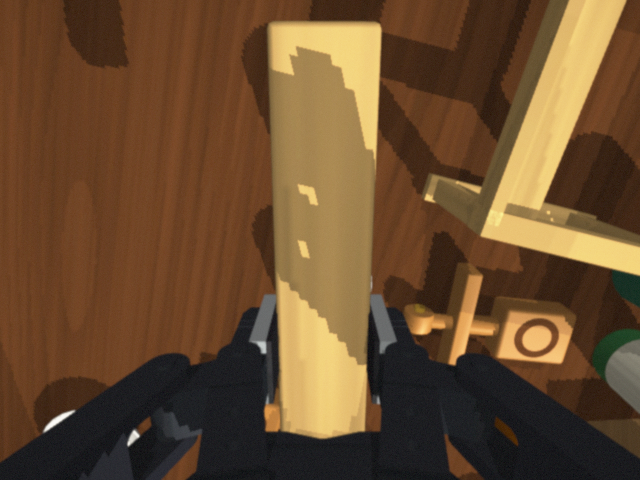

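The strip covers both bowls lengthwise, and both predicted foot centres (323,125) and (323,307) fall under it. I'll lower it.

Call:
jog_arm --pt "0 0 0.08 0 0 0 -1" --pt "0 0 0.16 0 0 0 -1" --pt "0 0 0.16 0 0 0 -1" --pt "0 0 0.16 0 0 0 -1" --pt "0 0 0.1 0 0 0 -1" --pt "0 0 0.06 0 0 0 -1" --pt "0 0 0.03 0 0 0 -1" --pt "0 0 0.01 0 0 0 -1" --pt "0 0 0.01 0 0 0 -1" --pt "0 0 0 0 0 0 -1"

```text
t: 6.7
tcp_pos: [443.0, 22.2, 55.7]
tool_rot: [1.949, 2.463, 0.001]
force: [-0.3, 0.6, -0.6]
finger_gap: 30.7
```

Call:
jog_arm --pt "0 0 0.01 0 0 0 -1" --pt "0 0 0.01 0 0 0 -1" --pt "0 0 0 0 0 0 -1"

```text
t: 7.0
tcp_pos: [442.6, 22.1, 51.3]
tool_rot: [-1.95, -2.463, -0.0]
force: [0.8, -1.2, -0.5]
finger_gap: 30.7
```

Call:
jog_arm --pt "0 0 0.01 0 0 0 -1" --pt "0 0 0.005 0 0 0 -1" --pt "0 0 0.005 0 0 0 -1" --pt "0 0 0 0 0 0 -1"

```text
t: 7.4
tcp_pos: [442.7, 22.1, 47.2]
tool_rot: [-1.95, -2.463, 0.0]
force: [0.1, 0.3, -0.6]
finger_gap: 30.8
```

Call:
jog_arm --pt "0 0 0.006 0 0 0 -1" --pt "0 0 0 0 0 0 -1"

```text
t: 7.6
tcp_pos: [442.8, 22.1, 47.0]
tool_rot: [1.95, 2.463, 0.0]
force: [-2.0, 0.1, 8.5]
finger_gap: 31.0
```

Call:
jog_arm --pt "0 0 0.006 0 0 0 -1" --pt "0 0 0 0 0 0 -1"

```text
t: 7.8
tcp_pos: [442.8, 22.2, 47.0]
tool_rot: [1.95, 2.463, 0.001]
force: [-5.5, -1.1, 20.3]
finger_gap: 30.9
```

Contact. I'll back off 1 mm, release and rise.

Call:
jog_arm --pt "0 0 -0.006 0 0 0 -1" --pt "0 0 0 0 0 0 -0.2" --pt "0 0 0 0 0 0 0" --pt "0 0 0 0 0 0 0.5" --pt "0 0 0 0 0 0 1" --pt "0 0 0 0 0 0 1" --pt "0 0 0 0 0 0 1" --pt "0 0 0 0 0 0 1"

```text
t: 8.6
tcp_pos: [442.7, 22.1, 46.0]
tool_rot: [-1.95, -2.463, 0.0]
force: [-0.7, 0.2, 0.0]
finger_gap: 85.1
```

Call:
jog_arm --pt "0 0 -0.1 0 0 0 1" --pt "0 0 -0.2 0 0 0 1" --pt "0 0 -0.2 0 0 0 1" --pt "0 0 -0.2 0 0 0 1" --pt "0 0 -0.1 0 0 0 1"

```text
t: 9.1
tcp_pos: [444.0, 22.2, 209.6]
tool_rot: [1.947, 2.46, 0.006]
force: [0.7, 0.1, -1.2]
finger_gap: 85.1
```

```bash
python3 -c "
from h import *
plan(550,-59,200,-83)
snap('scene','s1')
im=snap('top','t1')
cv2.imwrite('pics/t1c.png',cv2.resize(im[170:370,200:520],None,fx=2.5,fy=2.5))"
```

```text
t 9.1 pos [444.   22.2 209.6] yaw 13.3 tilt 0.34 j6 -0.21 gap 85.1
turn tot 1.07 | shift before turn [-0.517  0.422  0.051] | shift after turn [0.476 0.467 0.048]
```

View pics/t1c.png

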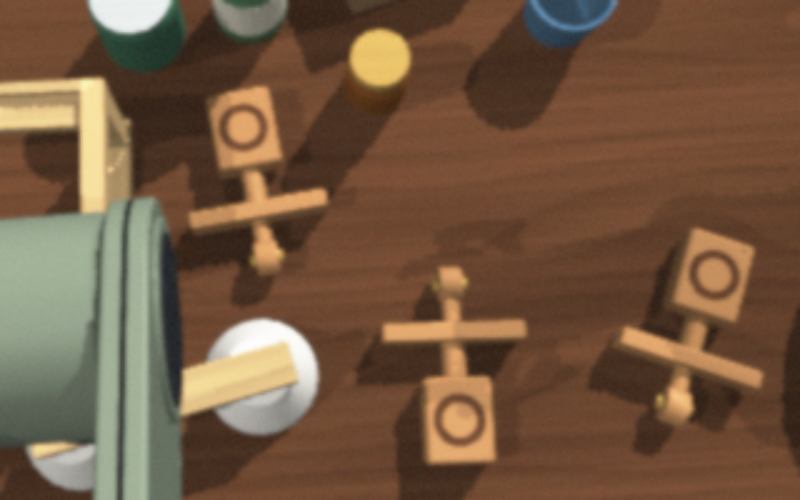

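The strip bridges both bowls and the moulds haven't moved. Next is the first mould, with its knob near (550,-59).

Call:
jog_arm --pt "-0.1 0.084 0 0 0 0 1" --pt "-0.14 0.114 0 0 0 0 1" --pt "-0.14 0.114 0 0 0 0 1" --pt "-0.137 0.11 0 0 0 0 1" --pt "0 0 0 0 0 0.095 1" --pt "0 0 0 0 0 0.095 1" --pt "0 0 0 0 0 0.095 1" --pt "0 0 0 0 0 0.095 1" --pt "0 0 0 0 0 0.095 1" --pt "0 0 0 0 0 0.095 1"

```text
t: 10.2
tcp_pos: [547.7, -59.0, 204.3]
tool_rot: [-2.827, -1.367, 0.004]
force: [-0.1, -0.3, 0.2]
finger_gap: 85.5
```

Call:
jog_arm --pt "0 0 0 0 0 0.095 1" --pt "0 0 0 0 0 0.095 1" --pt "0 0 0 0 0 0.095 1" --pt "0 0 0 0 0 0.095 1" --pt "0 0 0 0 0 0.095 1" --pt "0 0 0.2 0 0 0.025 1" --pt "0 0 0.2 0 0 0 1" --pt "0 0 0 0 0 0 1" --pt "0 0 0 0 0 0 1"

```text
t: 11.1
tcp_pos: [548.1, -59.1, 125.4]
tool_rot: [-3.135, -0.191, 0.004]
force: [0.7, 0.2, 0.4]
finger_gap: 85.4
```

```bash
python3 -c "
from h import *
plan(550,-58.6,4,-82.9)
p=env.camera_params('wrist'); im=snap('wrist','w3')
print(w2pix('wrist',[549.8,-58.6,27],p),w2pix('wrist',[654.7,-45.5,30],p))"
```

```text
t 11.1 pos [548.1 -59.1 125.4] yaw -83.0 tilt 0.15 j6 1.32 gap 85.4
turn tot -0.001 | shift before turn [ 0.011 -0.001  0.607] | shift after turn [ 0.01  -0.001  0.607]
(np.float64(324.4873819404151), np.float64(239.462117691126)) (np.float64(324.22565610227707), np.float64(55.497008745493446))
```

View pics/w3.png

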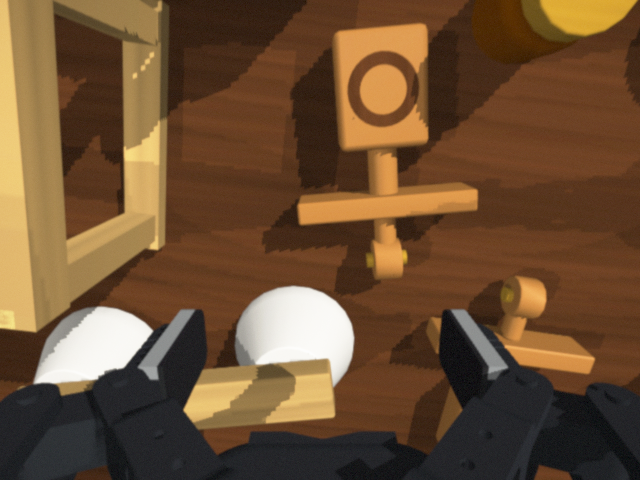

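The mould now appears with its knob at (387,258) and head ring at (383,90), not where predicted. It may have been knocked, so I'll measure again.

```bash
python3 -c "
from h import *
for n,u,v,z in (('knobA',387,257,27),('headA',383,90,30),('knobB',524,295,27),('bossesA',370,259,15),('bossA',403,257,15),('bowl_r foot?',285,362,50),('stripend',330,361,68),('stripend2',334,416,68)): print(n,pix2w('wrist',u,v,z).round(1))
print(w2pix('wrist',[520.8,-200.5,27]),w2pix('wrist',[458.6,-48.3,50]))
im=snap('top','t2')
cv2.imwrite('pics/t2c.png',cv2.resize(im[170:370,200:520],None,fx=2.5,fy=2.5))"
```

```text
knobA [ 544.1 -100.1   27. ]
headA [642.8 -80.7  30. ]
knobB [ 528.9 -194.5   27. ]
bossesA [537.4 -91.5  15. ]
bossA [ 541.5 -113.4   15. ]
bowl_r foot? [474.4 -43.   50. ]
stripend [490.4 -69.4  68. ]
stripend2 [452.7 -76.6  68. ]
(np.float64(529.55948184052), np.float64(307.00076385943686)) (np.float64(290.8175846609941), np.float64(384.1142085888299))
```

View pics/t2c.png

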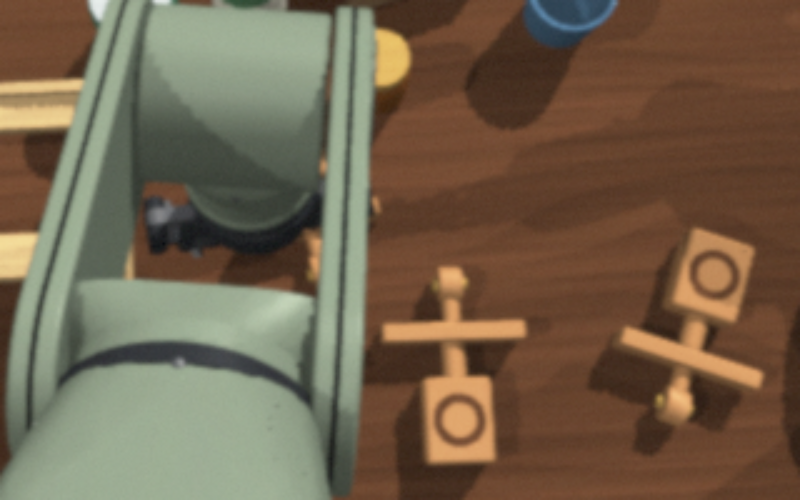

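```bash
python3 -c "
from h import *
s=env.state();M=R.from_rotvec(s['tool_rot']).as_matrix();p=env.camera_params('wrist')
t=M.T@(p['eye']-s['tcp_pos']);O=M.T@rot(p['orientation'])
# pose of w1
M1=R.from_rotvec([-0.105,-3.138,0]).as_matrix();q=dict(p);q['eye']=np.array([600.5,227,230.4])+M1@t;q['orientation']=M1@O
for P,uv in (([673,347.4,128],(502,329)),([669.5,50.8,128],(80,350)),([525.6,51.5,128],(30,147)),([531.8,347.8,128],(520,117))): print(P,np.round(w2pix('wrist',P,q),1),'seen',uv, pix2w('wrist',*uv,128,q).round(1))
plan(540,-101,4,-79)
"
```

```text
[673, 347.4, 128] [506.5 330.5] seen (502, 329) [671.6 344.2 128. ]
[669.5, 50.8, 128] [ 80.  351.3] seen (80, 350) [668.5  51.1 128. ]
[525.6, 51.5, 128] [ 22.8 139.7] seen (30, 147) [530.   54.6 128. ]
[531.8, 347.8, 128] [522.9 115.6] seen (520, 117) [532.5 346.2 128. ]
t 11.2 pos [549.8 -59.3 127.6] yaw -83.0 tilt 0.17 j6 1.32 gap 85.2
turn tot -0.045 | shift before turn [-0.076  0.201  0.618] | shift after turn [-0.088  0.195  0.618]
```

Call:
jog_arm --pt "0 0 0 0 0 -0.045 1" --pt "-0.088 0.195 0 0 0 0 1" --pt "0 0 0.1 0 0 0 1" --pt "0 0 0.1 0 0 0 1" --pt "0 0 0.1 0 0 0 1" --pt "0 0 0 0 0 0 1" --pt "0 0 0 0 0 0 1"

```text
t: 11.9
tcp_pos: [539.9, -101.0, 67.6]
tool_rot: [3.126, 0.302, 0.004]
force: [-0.3, 0.4, -0.7]
finger_gap: 85.1
```

```bash
python3 -c "
from h import *
plan(540,-101.5,4,-79)
im=snap('wrist','w4')
print(w2pix('wrist',[540,-101.5,15]))"
```

```text
t 11.9 pos [ 539.9 -101.    67.6] yaw -79.0 tilt 0.15 j6 1.17 gap 85.1
turn tot 0.0 | shift before turn [-0.001  0.002  0.318] | shift after turn [0.    0.003 0.318]
(np.float64(325.9181424875041), np.float64(268.9468427404423))
```

View pics/w4.png

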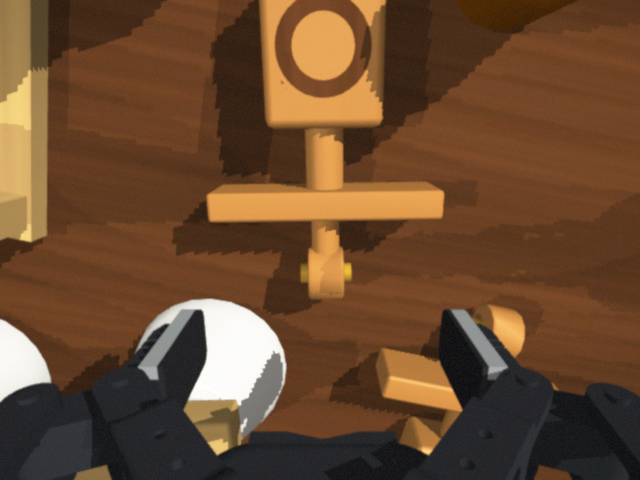

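The bosses are at (306,271) and (347,271), within 2 px of the prediction. Next: descend, close and lift a little.

Call:
jog_arm --pt "0 0 0.1 0 0 0 1" --pt "0 0 0.12 0 0 0 1" --pt "0 0 0.08 0 0 0 1" --pt "0 0 0.02 0 0 0 1" --pt "0 0 0 0 0 0 -0.2" --pt "0 0 0 0 0 0 -0.4" --pt "0 0 0 0 0 0 -1" --pt "0 0 0 0 0 0 -1" --pt "0 0 0 0 0 0 -1" --pt "0 0 0 0 0 0 -1"

```text
t: 12.95
tcp_pos: [539.1, -100.9, 2.7]
tool_rot: [3.127, 0.302, 0.002]
force: [-0.6, 0.9, 3.7]
finger_gap: 23.5
```

Call:
jog_arm --pt "0 0 0 0 0 0 -1" --pt "0 0 0 0 0 0 -1" --pt "0 0 0 0 0 0 -1"

```text
t: 13.25
tcp_pos: [538.9, -100.9, 2.3]
tool_rot: [3.127, 0.302, 0.001]
force: [-0.7, -1.2, 4.5]
finger_gap: 23.4
```

Call:
jog_arm --pt "0 0 -0.03 0 0 0 -1" --pt "0 0 -0.06 0 0 0 -1" --pt "0 0 -0.1 0 0 0 -1" --pt "0 0 -0.15 0 0 0 -1" --pt "0 0 -0.2 0 0 0 -1" --pt "0 0 -0.2 0 0 0 -1" --pt "0 0 -0.2 0 0 0 -1" --pt "0 0 -0.2 0 0 0 -1" --pt "0 0 -0.2 0 0 0 -1" --pt "0 0 -0.15 0 0 0 -1"

```text
t: 14.25
tcp_pos: [538.4, -100.6, 303.3]
tool_rot: [3.127, 0.302, 0.003]
force: [0.8, -0.3, -1.8]
finger_gap: 23.9
```

Call:
jog_arm --pt "0 0 -0.1 0 0 0 -1" --pt "0 0 -0.05 0 0 0 -1" --pt "0 0 0 0 0 0 -1" --pt "0 0 0 0 0 0 -1" --pt "0 0 0 0 0 0 -1"

```text
t: 14.75
tcp_pos: [538.0, -100.6, 328.4]
tool_rot: [-3.126, -0.302, 0.005]
force: [-0.3, 0.1, -1.9]
finger_gap: 24.1
```

```bash
python3 -c "
from h import *
plan(600,140,300,-1); s=env.state(); print(s['force'],s['wrist_torque'])
for i in range(3): cv2.imwrite('pics/w5.png',env.camera('wrist')); s=env.state(); print(s['force'].round(2),s['wrist_torque'].round(3),s['finger_gap'])"
```

```text
t 14.75 pos [ 538.  -100.6  328.4] yaw -79.0 tilt 0.2 j6 1.17 gap 24.1
turn tot -0.866 | shift before turn [ 0.535 -1.121  0.142] | shift after turn [1.208 0.289 0.142]
[-0.31082389  0.13573953 -1.92405955] [-0.07736465  0.0754889  -0.01381362]
[-0.2  -0.04 -1.62] [-0.039  0.148  0.005] 23.731948602574878
[ 0.16  0.1  -2.14] [-0.039  0.136  0.038] 23.805281592533753
[-0.81  0.09 -2.11] [-0.002  0.143 -0.029] 23.99571028585604
```

View pics/w5.png

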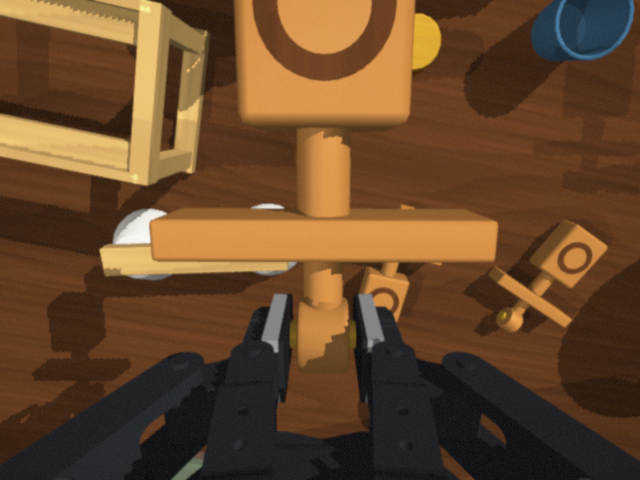

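Held level on the bosses. I'll slacken in small steps and use the wrist torque to tell level (0.14 N m) from hanging.

Call:
jog_arm --pt "0 0 0 0 0 0 -0.6" --pt "0 0 0 0 0 0 -0.6" --pt "0 0 0 0 0 0 -0.54" --pt "0 0 0 0 0 0 -0.5" --pt "0 0 0 0 0 0 -0.48" --pt "0 0 0 0 0 0 -0.46" --pt "0 0 0 0 0 0 -0.46"

```text
t: 15.6
tcp_pos: [538.7, -100.8, 330.1]
tool_rot: [-3.127, -0.302, -0.0]
force: [-0.3, -0.7, -1.6]
finger_gap: 23.4
```

```bash
cat > q.py <<'E'
from h import *
s=env.state();M=R.from_rotvec(s['tool_rot']).as_matrix();print(round(s['t'],2),s['force'].round(2),'tool-y torque',(M.T@s['wrist_torque']).round(3),round(s['finger_gap'],2))
E
python3 q.py
```

```text
15.6 [-0.29 -0.68 -1.56] tool-y torque [-0.04  -0.101 -0.035] 23.44
```

Call:
jog_arm --pt "0 0 0 0 0 0 -0.45" --pt "0 0 0 0 0 0 -0.44" --pt "0 0 0 0 0 0 -0.44" --pt "0 0 0 0 0 0 -0.44"

```text
t: 16.0
tcp_pos: [538.7, -100.8, 330.1]
tool_rot: [-3.127, -0.302, -0.0]
force: [-0.2, 0.0, -1.6]
finger_gap: 24.2
```

```bash
python3 q.py
```

```text
16.0 [-0.16  0.   -1.58] tool-y torque [ 0.007 -0.1    0.022] 24.16
```

Call:
jog_arm --pt "0 0 0 0 0 0 -0.43" --pt "0 0 0 0 0 0 -0.43" --pt "0 0 0 0 0 0 -0.43"

```text
t: 16.3
tcp_pos: [538.7, -100.8, 330.1]
tool_rot: [-3.127, -0.301, 0.0]
force: [-0.4, -0.0, -1.1]
finger_gap: 24.2
```

```bash
python3 q.py
```

```text
16.3 [-0.45 -0.   -1.13] tool-y torque [ 0.004 -0.122  0.039] 24.24
```

Call:
jog_arm --pt "0 0 0 0 0 0 -0.42" --pt "0 0 0 0 0 0 -0.42" --pt "0 0 0 0 0 0 -0.42"

```text
t: 16.6
tcp_pos: [538.7, -100.8, 330.1]
tool_rot: [-3.127, -0.302, -0.0]
force: [-0.8, 0.3, -0.6]
finger_gap: 24.8
```

```bash
python3 q.py
```

```text
16.6 [-0.81  0.3  -0.6 ] tool-y torque [-0.012 -0.14  -0.05 ] 24.79
```

Call:
jog_arm --pt "0 0 0 0 0 0 -0.415" --pt "0 0 0 0 0 0 -0.415" --pt "0 0 0 0 0 0 -0.415"

```text
t: 16.9
tcp_pos: [538.7, -100.8, 330.1]
tool_rot: [-3.127, -0.301, -0.0]
force: [0.0, 0.2, -1.4]
finger_gap: 25.1
```

```bash
python3 q.py
```

```text
16.9 [ 0.02  0.19 -1.43] tool-y torque [-0.002 -0.159  0.008] 25.09
```

Call:
jog_arm --pt "0 0 0 0 0 0 -0.41" --pt "0 0 0 0 0 0 -0.41" --pt "0 0 0 0 0 0 -0.41"

```text
t: 17.2
tcp_pos: [538.7, -100.8, 330.1]
tool_rot: [-3.127, -0.302, -0.0]
force: [-0.9, 0.3, -1.5]
finger_gap: 25.4
```

```bash
python3 q.py
```

```text
17.2 [-0.9   0.32 -1.48] tool-y torque [-0.041 -0.099 -0.013] 25.36
```

Call:
jog_arm --pt "0 0 0 0 0 0 -0.405" --pt "0 0 0 0 0 0 -0.405" --pt "0 0 0 0 0 0 -0.405"

```text
t: 17.5
tcp_pos: [538.8, -100.8, 330.1]
tool_rot: [-3.127, -0.301, -0.001]
force: [-0.9, -0.2, -1.3]
finger_gap: 25.7
```

```bash
python3 q.py
```

```text
17.5 [-0.93 -0.19 -1.33] tool-y torque [ 0.011  0.12  -0.006] 25.67
```

Call:
jog_arm --pt "0 0 0 0 0 0 -0.4" --pt "0 0 0 0 0 0 -0.4" --pt "0 0 0 0 0 0 -0.4"

```text
t: 17.8
tcp_pos: [538.7, -100.8, 330.1]
tool_rot: [-3.127, -0.302, -0.0]
force: [-0.8, -1.0, -2.5]
finger_gap: 25.8
```

```bash
python3 q.py
```

```text
17.8 [-0.83 -0.99 -2.51] tool-y torque [-0.001  0.021 -0.033] 25.77
```

It swung at -0.405. I'll let it settle, regrip, then travel.

Call:
jog_arm --pt "0 0 0 0 0 0 -0.405" --pt "0 0 0 0 0 0 -0.405" --pt "0 0 0 0 0 0 -0.405" --pt "0 0 0 0 0 0 -0.405" --pt "0 0 0 0 0 0 -0.405" --pt "0 0 0 0 0 0 -0.405" --pt "0 0 0 0 0 0 -0.45" --pt "0 0 0 0 0 0 -1" --pt "0 0 0 0 0 0 -1" --pt "0 0 0 0 0 0 -1"

```text
t: 18.8
tcp_pos: [538.7, -100.8, 330.1]
tool_rot: [-3.127, -0.302, -0.0]
force: [0.4, 0.1, -2.6]
finger_gap: 23.6
```

```bash
python3 q.py;  python3 -c "
from h import *
plan(600,139,330,-1);snap('wrist','w6')"
```

```text
18.8 [ 0.39  0.05 -2.56] tool-y torque [-0.007 -0.044  0.023] 23.57
t 18.8 pos [ 538.7 -100.8  330.1] yaw -79.0 tilt 0.01 j6 1.17 gap 23.6
turn tot -0.866 | shift before turn [ 5.300e-01 -1.118e+00  1.000e-03] | shift after turn [1.204 0.285 0.   ]
```

View pics/w6.png

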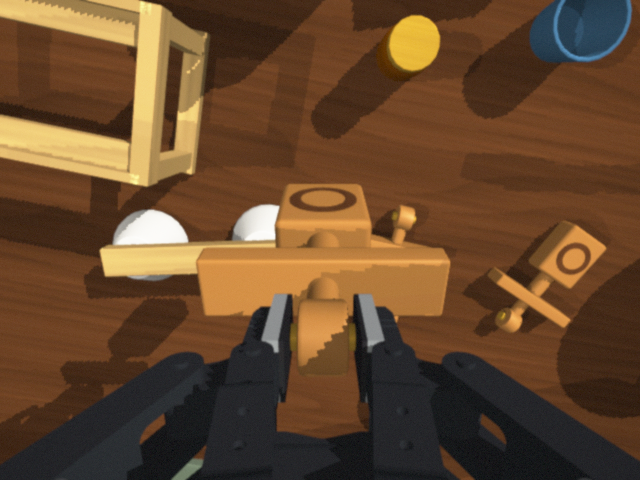

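```bash
python3 -c "
from h import *
t=np.array([74.4,1.1,-142.1]);a=0.2940
O=np.array([[0,-np.cos(a),-np.sin(a)],[1,0,0],[0,-np.sin(a),np.cos(a)]])
p,f=K('wrist')
for th in (-15,-10,-5,0,5,10,15):
  r=np.radians(th);k=np.array([0,0,-12.]);d=np.array([np.sin(r),0,np.cos(r)]);n=np.array([np.cos(r),0,-np.sin(r)])
  o=[]
  for P in (k+105.5*d+15*n, k+31*d+15*n, k+31*d-15*n):
    c=O.T@(P-t);o.append(round(p['cy']+f*c[1]/c[2]))
  print(th,o)"
```

```text
-15 [265, 280, 347]
-10 [250, 275, 340]
-5 [236, 269, 333]
0 [222, 264, 327]
5 [208, 260, 320]
10 [194, 255, 313]
15 [180, 251, 307]
```

Call:
jog_arm --pt "0.03 -0.06 0 0 0 0 -1" --pt "0.05 -0.118 0 0 0 0 -1" --pt "0.06 -0.12 0 0 0 0 -1" --pt "0.06 -0.13 0 0 0 0 -1" --pt "0.06 -0.13 0 0 0 0 -1" --pt "0.06 -0.13 0 0 0 0 -1" --pt "0.06 -0.13 0 0 0 0 -1" --pt "0.06 -0.12 0 0 0 0 -1" --pt "0.06 -0.12 0 0 0 0 -1" --pt "0.03 -0.06 0 0 0 0 -1"

```text
t: 19.85
tcp_pos: [600.2, 141.9, 329.7]
tool_rot: [-3.126, -0.305, 0.0]
force: [-0.6, -0.1, -1.0]
finger_gap: 23.7
```

Call:
jog_arm --pt "0 0 0 0 0 -0.05 -1" --pt "0 0 0 0 0 -0.09 -1" --pt "0 0 0 0 0 -0.09 -1" --pt "0 0 0 0 0 -0.09 -1" --pt "0 0 0 0 0 -0.095 -1" --pt "0 0 0 0 0 -0.095 -1" --pt "0 0 0 0 0 -0.095 -1" --pt "0 0 0 0 0 -0.095 -1" --pt "0 0 0 0 0 -0.095 -1" --pt "0 0 0 0 0 -0.071 -1"

```text
t: 20.85
tcp_pos: [599.9, 139.0, 330.1]
tool_rot: [-2.236, -2.207, 0.0]
force: [-0.3, 1.1, -1.7]
finger_gap: 23.6
```

Call:
jog_arm --pt "0 0 0 0 0 0 -1" --pt "0 0 0 0 0 0 -0.42" --pt "0 0 0 0 0 0 -0.405" --pt "0 0 0 0 0 0 -0.405" --pt "0 0 0 0 0 0 -0.4" --pt "0 0 0 0 0 0 -0.4" --pt "0 0 0 0 0 0 -0.4" --pt "0 0 0 0 0 0 -0.4" --pt "0 0 0 0 0 0 -0.45" --pt "0 0 0 0 0 0 -1"

```text
t: 21.85
tcp_pos: [600.0, 138.9, 330.1]
tool_rot: [-2.242, -2.201, -0.0]
force: [1.0, 0.0, -1.8]
finger_gap: 23.5
```

```bash
python3 q.py;  python3 -c "
from h import *
plan(599,139,153,-0.9);snap('wrist','w7')"
```

```text
21.85 [ 0.96  0.01 -1.77] tool-y torque [ 0.052 -0.027  0.011] 23.51
t 21.85 pos [600.  138.9 330.1] yaw -1.0 tilt 0.0 j6 0.23 gap 23.5
turn tot -0.002 | shift before turn [ 0.    -0.005  0.886] | shift after turn [ 0.    -0.005  0.886]
```

View pics/w7.png

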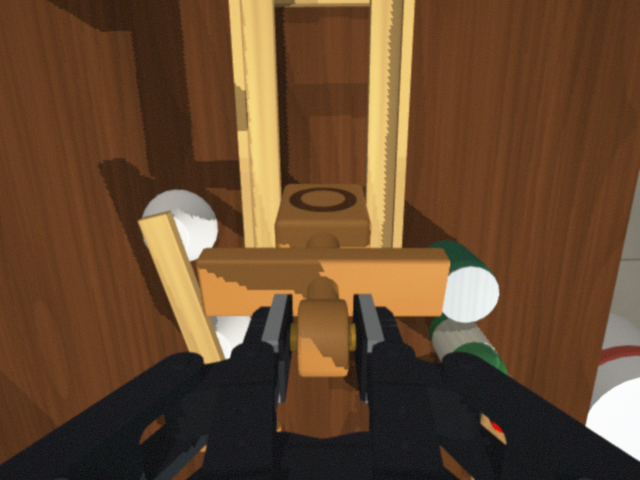

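The mould hangs centred over the gap, its centre at column 323 and the rails' middle at 323. Lowering.

Call:
jog_arm --pt "0 0 0.05 0 0 0 -1" --pt "0 0 0.1 0 0 0 -1" --pt "0 0 0.12 0 0 0 -1" --pt "0 0 0.12 0 0 0 -1" --pt "0 0 0.12 0 0 0 -1" --pt "0 0 0.12 0 0 0 -1" --pt "0 0 0.1 0 0 0 -1" --pt "0 0 0.06 0 0 0 -1" --pt "0 0 0.03 0 0 0 -1" --pt "0 0 0 0 0 0 -1"

```text
t: 22.9
tcp_pos: [599.8, 138.9, 165.5]
tool_rot: [-2.241, -2.201, 0.001]
force: [0.5, 0.6, -1.3]
finger_gap: 23.9
```

Call:
jog_arm --pt "0 0 0.015 0 0 0 -1" --pt "0 0 0.01 0 0 0 -1" --pt "0 0 0.005 0 0 0 -1" --pt "0 0 0 0 0 0 -1"

```text
t: 23.3
tcp_pos: [600.1, 139.0, 160.4]
tool_rot: [2.241, 2.201, 0.001]
force: [-0.1, -0.1, -1.7]
finger_gap: 23.5
```

Call:
jog_arm --pt "0 0 0.01 0 0 0 -1" --pt "0 0 0.01 0 0 0 -1" --pt "0 0 0 0 0 0 -1"

```text
t: 23.6
tcp_pos: [600.1, 139.0, 156.0]
tool_rot: [-2.242, -2.201, -0.0]
force: [0.4, -0.3, -1.6]
finger_gap: 23.6
```

Call:
jog_arm --pt "0 0 0.008 0 0 0 -1" --pt "0 0 0 0 0 0 -1"

```text
t: 23.8
tcp_pos: [600.2, 139.3, 155.7]
tool_rot: [2.242, 2.201, 0.002]
force: [-1.1, 0.4, 3.9]
finger_gap: 23.4
```

Call:
jog_arm --pt "0 0 0.008 0 0 0 -1" --pt "0 0 0 0 0 0 -1"

```text
t: 24.0
tcp_pos: [600.3, 139.8, 155.5]
tool_rot: [2.242, 2.201, 0.005]
force: [-4.1, 1.4, 10.9]
finger_gap: 23.8
```

Call:
jog_arm --pt "0 0 0 0 0 0 -0.42" --pt "0 0 0 0 0 0 -0.4" --pt "0 0 0 0 0 0 -0.4" --pt "0 0 0.005 0 0 0 -0.39" --pt "0 0 0 0 0 0 -0.38" --pt "0 0 0 0 0 0 -0.3" --pt "0 0 0 0 0 0 0" --pt "0 0 0 0 0 0 0.5" --pt "0 0 0 0 0 0 0.5" --pt "0 0 0 0 0 0 0.5"

```text
t: 25.0
tcp_pos: [600.1, 138.9, 151.8]
tool_rot: [-2.242, -2.201, 0.0]
force: [-0.5, -0.7, -0.5]
finger_gap: 64.2
```

Call:
jog_arm --pt "0 0 -0.05 0 0 0 0.5" --pt "0 0 -0.12 0 0 0 0.5" --pt "0 0 -0.12 0 0 0 1" --pt "0 0 -0.1 0 0 0 1" --pt "0 0 0 0 0 0 1"

```text
t: 25.5
tcp_pos: [601.8, 139.4, 233.9]
tool_rot: [2.239, 2.198, 0.01]
force: [0.3, 0.6, 0.5]
finger_gap: 85.6
```

```bash
python3 q.py;  python3 -c "
from h import *
plan(521,-200.5,230,88)
a=snap('wrist','w8');b=snap('top','t3');c=snap('scene','s3')
m=np.zeros((480,800,3),np.uint8)
m[:240,:320]=cv2.resize(a,(320,240));m[240:,:320]=cv2.resize(c[150:390,170:490],(320,240));m[:,320:]=cv2.resize(b[160:400,180:420],(480,480))
cv2.imwrite('pics/m3.png',m)"
```

```text
25.5 [0.33 0.58 0.53] tool-y torque [-0.053  0.01   0.015] 85.63
t 25.5 pos [601.8 139.4 233.9] yaw -1.0 tilt 0.44 j6 0.23 gap 85.6
turn tot -0.989 | shift before turn [-1.706 -0.373  0.014] | shift after turn [ 0.344 -1.712  0.02 ]
```

View pics/m3.png

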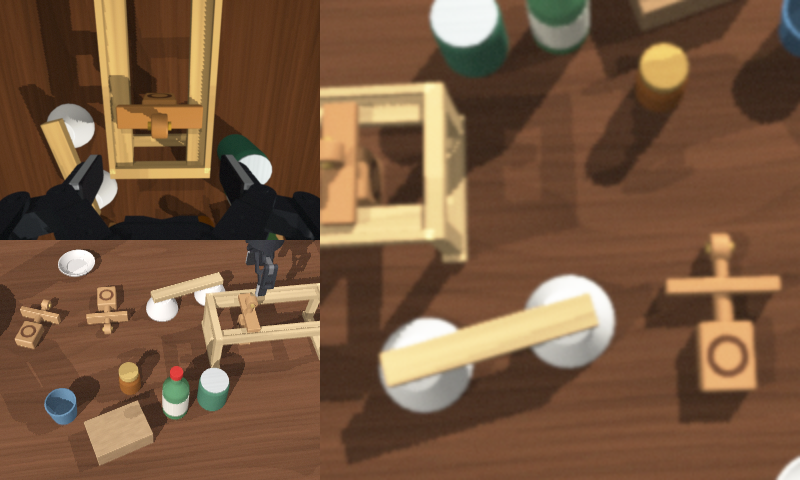

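Call:
jog_arm --pt "-0.2 -0.043 0 0 0 0 1" --pt "-0.2 -0.043 0 0 0 0 1" --pt "-0.2 -0.043 0 0 0 0 1" --pt "-0.2 -0.043 0 0 0 0 1" --pt "-0.2 -0.043 0 0 0 0 1" --pt "-0.2 -0.043 0 0 0 0 1" --pt "-0.2 -0.043 0 0 0 0 1" --pt "-0.2 -0.043 0 0 0 0 1" --pt "-0.1 -0.025 0 0 0 0 1" --pt "0 0 0 0 0 -0.095 1"

```text
t: 26.65
tcp_pos: [518.5, -202.2, 228.2]
tool_rot: [-2.07, -2.36, 0.003]
force: [0.4, -0.1, -0.6]
finger_gap: 85.7
```

Call:
jog_arm --pt "0 0 0 0 0 -0.095 1" --pt "0 0 0 0 0 -0.095 1" --pt "0 0 0 0 0 -0.095 1" --pt "0 0 0 0 0 -0.095 1" --pt "0 0 0 0 0 -0.095 1" --pt "0 0 0 0 0 -0.095 1" --pt "0 0 0 0 0 -0.095 1" --pt "0 0 0 0 0 -0.095 1" --pt "0 0 0 0 0 -0.095 1" --pt "0 0 0 0 0 -0.04 1"

```text
t: 27.65
tcp_pos: [519.3, -199.3, 228.2]
tool_rot: [-0.047, -3.138, -0.002]
force: [-0.5, 0.5, -0.4]
finger_gap: 85.6
```

Call:
jog_arm --pt "0 0 0.2 0 0 0 1" --pt "0 0 0.2 0 0 0 1" --pt "0 0 0.2 0 0 0 1" --pt "0 0 0.17 0 0 0 1" --pt "0 0 0.05 0 0 0 1" --pt "0 0 0 0 0 0 1"

```text
t: 28.25
tcp_pos: [518.7, -199.1, 64.0]
tool_rot: [-0.053, -3.137, -0.003]
force: [-0.0, -0.3, 0.5]
finger_gap: 85.5
```

```bash
cat > boss.py <<'E'
from h import *
import sys
s=env.state();M=R.from_rotvec(s['tool_rot']).as_matrix()
im=snap('wrist',sys.argv[1])
h=cv2.cvtColor(im,cv2.COLOR_BGR2HSV)
m=((h[...,0]>=21)&(h[...,0]<=30)&(h[...,1]>150)&(h[...,2]>70)).astype(np.uint8); m[330:]=0
n,l,st,c=cv2.connectedComponentsWithStats(m)
for i in range(1,n):
    if st[i,4]>40: print(c[i].round(0),st[i].tolist(),pix2w('wrist',*c[i],15).round(1))
E
python3 -c "
from h import *
plan(521,-200.5,4,88.1); print(w2pix('wrist',[521,-200.5,15]))
im=cv2.imread('pics/w4.png'); h=cv2.cvtColor(im,cv2.COLOR_BGR2HSV); print(h[271,305],h[271,348],h[260,326],h[200,260])"; python3 boss.py w9
```

```text
t 28.25 pos [ 518.7 -199.1   64. ] yaw 88.1 tilt 0.28 j6 -1.92 gap 85.5
turn tot -0.001 | shift before turn [-0.013 -0.007  0.3  ] | shift after turn [-0.012 -0.007  0.3  ]
(np.float64(316.93202431817895), np.float64(275.31804800034735))
[ 20 187 162] [ 22 194 237] [ 16 163 231] [ 16 165 232]
[296. 282.] [293, 278, 6, 8, 43] [ 526.5 -212.5   15. ]
```

```bash
sed -i 's/>=21/>=19/;s/>40/>25/' boss.py; python3 boss.py w9; python3 -c "
import cv2
im=cv2.imread('pics/w9.png');cv2.imwrite('pics/w9c.png',im[100:400,150:500])"
```

```text
[297. 273.] [294, 263, 7, 20, 128] [ 523. -212.   15.]
[341. 272.] [338, 263, 7, 19, 129] [ 523.2 -189.    15. ]
```

View pics/w9c.png

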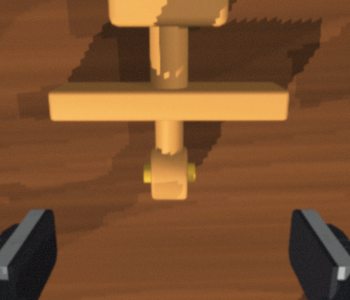

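Boss detection gives the knob at (523,-200.5), and the crop confirms it with bosses at (297,273) and (341,272). Grasping.

Call:
jog_arm --pt "-0.018 -0.007 0.06 0 0 0 1" --pt "0 0 0.12 0 0 0 1" --pt "0 0 0.1 0 0 0 1" --pt "0 0 0.02 0 0 0 1" --pt "0 0 0 0 0 0 -0.2" --pt "0 0 0 0 0 0 -0.4" --pt "0 0 0 0 0 0 -1" --pt "0 0 0 0 0 0 -1" --pt "0 0 0 0 0 0 -1" --pt "0 0 0 0 0 0 -1"

```text
t: 29.35
tcp_pos: [524.4, -201.4, 6.7]
tool_rot: [0.053, 3.139, -0.001]
force: [1.1, -0.0, 4.0]
finger_gap: 23.6
```

Call:
jog_arm --pt "0 0 0 0 0 0 -1" --pt "0 0 0 0 0 0 -1" --pt "0 0 -0.03 0 0 0 -1" --pt "0 0 -0.06 0 0 0 -1" --pt "0 0 -0.1 0 0 0 -1" --pt "0 0 -0.15 0 0 0 -1" --pt "0 0 -0.2 0 0 0 -1" --pt "0 0 -0.2 0 0 0 -1" --pt "0 0 -0.2 0 0 0 -1" --pt "0 0 -0.2 0 0 0 -1"

```text
t: 30.35
tcp_pos: [522.6, -200.7, 235.7]
tool_rot: [-0.053, -3.14, -0.001]
force: [0.9, -0.5, -1.5]
finger_gap: 23.5
```

Call:
jog_arm --pt "0 0 -0.2 0 0 0 -1" --pt "0 0 -0.15 0 0 0 -1" --pt "0 0 -0.1 0 0 0 -1" --pt "0 0 -0.05 0 0 0 -1" --pt "0 0 0 0 0 0 -1" --pt "0 0 0 0 0 0 -0.6" --pt "0 0 0 0 0 0 -0.6" --pt "0 0 0 0 0 0 -0.45" --pt "0 0 0 0 0 0 -0.42" --pt "0 0 0 0 0 0 -0.41"

```text
t: 31.35
tcp_pos: [523.5, -201.2, 333.5]
tool_rot: [-0.053, -3.14, -0.001]
force: [-0.1, -0.4, -1.1]
finger_gap: 25.2
```

```bash
python3 q.py
```

```text
31.35 [-0.06 -0.35 -1.14] tool-y torque [ 0.006 -0.06  -0.024] 25.2
```

Call:
jog_arm --pt "0 0 0 0 0 0 -0.405" --pt "0 0 0 0 0 0 -0.405" --pt "0 0 0 0 0 0 -0.405" --pt "0 0 0 0 0 0 -0.405"

```text
t: 31.75
tcp_pos: [523.6, -201.2, 334.0]
tool_rot: [0.053, 3.141, 0.0]
force: [-0.3, -0.3, -1.9]
finger_gap: 25.3
```

```bash
python3 q.py
```

```text
31.75 [-0.25 -0.26 -1.9 ] tool-y torque [0.005 0.105 0.023] 25.28
```

Call:
jog_arm --pt "0 0 0 0 0 0 -0.405" --pt "0 0 0 0 0 0 -0.4" --pt "0 0 0 0 0 0 -0.4" --pt "0 0 0 0 0 0 -0.4" --pt "0 0 0 0 0 0 -0.4" --pt "0 0 0 0 0 0 -0.4"

```text
t: 32.35
tcp_pos: [523.6, -201.2, 333.9]
tool_rot: [0.053, 3.141, 0.0]
force: [-0.9, -0.1, -1.7]
finger_gap: 25.8
```

```bash
python3 q.py
python3 - <<'E'
from h import *
im=snap('wrist','w10'); ref=cv2.imread('pics/w7.png'); lvl=cv2.imread('pics/w5.png')
s=np.s_[180:390,200:450]
for n,r in(('hung',ref),('level',lvl)): print(n,np.abs(im[s].astype(int)-r[s]).mean(), cv2.matchTemplate(im[s],r[s],cv2.TM_CCOEFF_NORMED))
E
```

```text
32.35 [-0.92 -0.13 -1.72] tool-y torque [-0.028  0.005 -0.056] 25.82
hung 33.141466666666666 [[0.507348]]
level 41.61144126984127 [[0.25639328]]
```

Call:
jog_arm --pt "0 0 0 0 0 0 -0.4" --pt "0 0 0 0 0 0 -0.4" --pt "0 0 0 0 0 0 -0.4" --pt "0 0 0 0 0 0 -0.4" --pt "0 0 0 0 0 0 -0.4" --pt "0 0 0 0 0 0 -0.4" --pt "0 0 0 0 0 0 -0.45" --pt "0 0 0 0 0 0 -1" --pt "0 0 0 0 0 0 -1" --pt "0 0 0 0 0 0 -1"

```text
t: 33.4
tcp_pos: [523.6, -201.2, 333.9]
tool_rot: [-0.053, -3.141, -0.0]
force: [-0.2, 0.1, -2.6]
finger_gap: 23.2
```

```bash
python3 q.py
python3 - <<'E'
from h import *
im=snap('wrist','w11'); ref=cv2.imread('pics/w7.png')
# bar: vertical profile at column 230 and 420 of orange-ness
for n,i in(('ref',ref),('w6',cv2.imread('pics/w6.png')),('now',im),('w10',cv2.imread('pics/w10.png'))):
    h=cv2.cvtColor(i,cv2.COLOR_BGR2HSV); o=((h[...,0]>11)&(h[...,0]<19)&(h[...,1]>140)&(h[...,2]>90))
    print(n,[(c,np.flatnonzero(o[:,c])[[0,-1]].tolist()) for c in (225,240,420,430) if o[:,c].any()])
plan(601,199.5,330,-0.9)
E
```

```text
33.4 [-0.19  0.11 -2.61] tool-y torque [-0.001  0.037 -0.007] 23.19
ref [(225, [0, 314]), (240, [181, 314]), (420, [0, 355]), (430, [0, 351])]
w6 [(225, [87, 358]), (240, [82, 342]), (420, [14, 358]), (430, [19, 360])]
now [(225, [0, 340]), (240, [0, 331]), (420, [0, 343]), (430, [1, 333])]
w10 [(225, [0, 339]), (240, [0, 331]), (420, [0, 343]), (430, [0, 334])]
t 33.45 pos [ 523.6 -201.2  333.9] yaw 88.1 tilt 0.01 j6 -1.92 gap 23.6
turn tot 0.988 | shift before turn [-0.319  2.015  0.02 ] | shift after turn [2.009 0.355 0.019]
```

Call:
jog_arm --pt "-0.015 0.1 0 0 0 0 -1" --pt "-0.034 0.215 0 0 0 0 -1" --pt "-0.034 0.215 0 0 0 0 -1" --pt "-0.034 0.215 0 0 0 0 -1" --pt "-0.034 0.215 0 0 0 0 -1" --pt "-0.034 0.215 0 0 0 0 -1" --pt "-0.034 0.215 0 0 0 0 -1" --pt "-0.034 0.215 0 0 0 0 -1" --pt "-0.034 0.21 0 0 0 0 -1" --pt "-0.034 0.2 0 0 0 0 -1"

```text
t: 34.45
tcp_pos: [601.5, 201.4, 333.9]
tool_rot: [0.052, 3.141, 0.0]
force: [-0.4, 0.0, -1.2]
finger_gap: 23.3
```

Call:
jog_arm --pt "0 0 0 0 0 0.05 -1" --pt "0 0 0 0 0 0.095 -1" --pt "0 0 0 0 0 0.095 -1" --pt "0 0 0 0 0 0.095 -1" --pt "0 0 0 0 0 0.095 -1" --pt "0 0 0 0 0 0.095 -1" --pt "0 0 0 0 0 0.095 -1" --pt "0 0 0 0 0 0.095 -1" --pt "0 0 0 0 0 0.095 -1" --pt "0 0 0 0 0 0.095 -1"

```text
t: 35.45
tcp_pos: [601.5, 199.4, 333.8]
tool_rot: [-2.097, -2.339, -0.0]
force: [0.6, 0.2, -1.5]
finger_gap: 23.2
```

Call:
jog_arm --pt "0 0 0 0 0 0.083 -1" --pt "0 0 0 0 0 0 -1" --pt "0 0 0 0 0 0 -1" --pt "0 0 0 0 0 0 -1"

```text
t: 35.85
tcp_pos: [601.5, 199.4, 333.9]
tool_rot: [-2.236, -2.207, -0.0]
force: [-0.2, -0.3, -2.1]
finger_gap: 23.5
```

```bash
python3 q.py
python3 - <<'E'
from h import *
plan(600.5,199.5,160,-0.9)
im=snap('wrist','w12')
for n in('w5','w7','w12'):
    h=cv2.cvtColor(cv2.imread(f'pics/{n}.png'),cv2.COLOR_BGR2HSV); o=((h[...,0]>11)&(h[...,0]<=18)&(h[...,1]>140)&(h[...,2]>110))
    print(n,'top',o[0:120,250:400].mean().round(2),'bar row sums',[int(o[r,:].sum()) for r in range(180,340,10)])
E
```

```text
35.85 [-0.15 -0.26 -2.12] tool-y torque [-0.06   0.025  0.06 ] 23.54
t 35.85 pos [601.5 199.4 333.9] yaw -0.8 tilt 0.01 j6 0.32 gap 23.5
turn tot 0.002 | shift before turn [ 0.    -0.005  0.87 ] | shift after turn [ 0.    -0.005  0.87 ]
w5 top 0.82 bar row sums [55, 56, 69, 268, 347, 366, 386, 393, 390, 90, 146, 113, 92, 97, 91, 75]
w7 top 0.02 bar row sums [29, 44, 75, 62, 107, 115, 108, 252, 263, 257, 252, 246, 169, 169, 59, 59]
w12 top 0.11 bar row sums [172, 175, 173, 146, 171, 180, 188, 191, 255, 360, 342, 350, 305, 252, 230, 218]
```

It's hanging vertically, with the bar at rows 265–330 as the model predicts. Lowering.

Call:
jog_arm --pt "0 0 0.05 0 0 0 -1" --pt "0 0 0.1 0 0 0 -1" --pt "0 0 0.12 0 0 0 -1" --pt "0 0 0.12 0 0 0 -1" --pt "0 0 0.12 0 0 0 -1" --pt "0 0 0.12 0 0 0 -1" --pt "0 0 0.1 0 0 0 -1" --pt "0 0 0.07 0 0 0 -1" --pt "0 0 0.03 0 0 0 -1" --pt "0 0 0 0 0 0 -1"

```text
t: 36.9
tcp_pos: [600.7, 199.1, 166.6]
tool_rot: [-2.237, -2.204, 0.004]
force: [0.4, -0.1, -0.8]
finger_gap: -0.1
```

Call:
jog_arm --pt "0 0 0.012 0 0 0 -1" --pt "0 0 0.012 0 0 0 -1" --pt "0 0 0.005 0 0 0 -1" --pt "0 0 0 0 0 0 -1"

```text
t: 37.3
tcp_pos: [601.5, 199.3, 162.1]
tool_rot: [-2.238, -2.204, -0.0]
force: [0.1, -0.2, -0.1]
finger_gap: 0.3
```

Call:
jog_arm --pt "0 0 0.008 0 0 0 -1" --pt "0 0 0 0 0 0 -1"

```text
t: 37.5
tcp_pos: [601.4, 199.4, 160.4]
tool_rot: [-2.238, -2.204, 0.0]
force: [-0.1, -0.6, 0.1]
finger_gap: 0.4
```

Call:
jog_arm --pt "0 0 0.008 0 0 0 -1" --pt "0 0 0 0 0 0 -1"

```text
t: 37.7
tcp_pos: [601.3, 199.4, 158.7]
tool_rot: [-2.238, -2.205, 0.0]
force: [0.0, -0.6, -0.5]
finger_gap: 0.0
```

The grip slipped on the way down: the gap reads 0. I'll back off straight up and look.

Call:
jog_arm --pt "0 0 -0.05 0 0 0 -1" --pt "0 0 -0.1 0 0 0 -1" --pt "0 0 -0.2 0 0 0 -1" --pt "0 0 -0.2 0 0 0 -1" --pt "0 0 -0.1 0 0 0 0" --pt "0 0 0 0 0 0 1" --pt "0 0 0 0 0 0 1" --pt "0 0 0 0 0 0 1"

```text
t: 38.5
tcp_pos: [600.7, 199.2, 287.4]
tool_rot: [-2.237, -2.204, 0.004]
force: [-0.0, 0.2, -0.3]
finger_gap: 58.1
```

Run:
```python
from h import *
plan(600.5,199.5,160,-0.9)
a=snap('wrist','w13');b=snap('top','t4');c=snap('scene','s4')
m=np.zeros((600,800,3),np.uint8)
m[:360,:480]=cv2.resize(a,(480,360));m[:360,480:]=cv2.resize(c[170:290,350:520],(320,226)).repeat(1,0)[:226] if False else cv2.resize(c[150:300,360:493],(320,360))
m[360:,:480]=cv2.resize(b[180:340,60:380],(480,240));m[360:,480:]=cv2.resize(b[160:400,260:580],(320,240))
cv2.imwrite('pics/m4.png',m)
```

```text
t 38.5 pos [600.7 199.2 287.4] yaw -0.9 tilt 0.17 j6 0.32 gap 58.1
turn tot 0.0 | shift before turn [0.002 0.001 0.637] | shift after turn [ 0.002 -0.001  0.637]
```

View pics/m4.png

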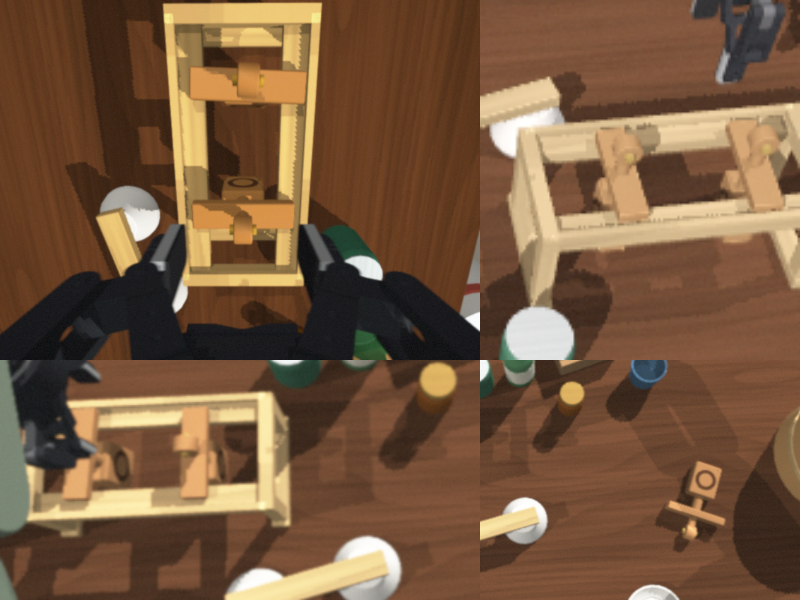

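Mould B ended up hanging on the rails anyway, near the far end, with its bar across both. I'll measure both bars before choosing the spot for the last mould.

Run:
```python
from h import *
k=640/480
for n,u,v,z in(('B bar L near',190,98,134),('B bar R near',306,104,134),('B bar L far',190,68,134),('B bar R far',307,73,134),('A bar L near',193,229,134),('A bar R near',294,229,134),('A L far',193,203,134),('A R far',294,200,134),
 ('lip inner?L far corner',167,22,128),('R',320,20,128),('nearL',186,280,128),('nearR',303,285,128)): print(n,pix2w('wrist',u*k,v*k,z).round(1))
# C mould in top: knob (690,531)->, ring (705,480)
f=lambda x,y,z:pix2w('top',(x-480)+260,(y-360)+160,z).round(1)
print('C',f(690,531,27),f(705,480,30), 'before knob 416.8,-363.9 ring 514,-405.2')
```

```text
B bar L near [552.2 268.  134. ]
B bar R near [663.  260.7 134. ]
B bar L far [553.9 294.8 134. ]
B bar R far [662.6 288.7 134. ]
A bar L near [546.4 130.8 134. ]
A bar R near [656.1 129.2 134. ]
A L far [548.3 161.  134. ]
A R far [655.  162.8 134. ]
lip inner?L far corner [534.6 334.7 128. ]
R [673.5 334.2 128. ]
nearL [532.9  62.3 128. ]
nearR [670.4  53.6 128. ]
C [ 417.4 -363.9   27. ] [ 512.7 -405.    30. ] before knob 416.8,-363.9 ring 514,-405.2
```

Both bars are seated inside the lips: A at y≈146, B at y≈278, lengths about 110 mm. Next is mould C, which hasn't moved.

Run:
```python
from h import *
plan(416.8,-363.9,230,67)
```

```text
t 38.65 pos [601.  199.3 287.4] yaw -0.9 tilt 0.16 j6 0.32 gap 79.3
turn tot -0.754 | shift before turn [-2.829 -0.877  0.292] | shift after turn [-0.253 -2.952  0.287]
```

Call:
jog_arm --pt "-0.1 -0.031 0 0 0 0 1" --pt "-0.22 -0.068 0 0 0 0 1" --pt "-0.22 -0.068 0 0 0 0 1" --pt "-0.22 -0.068 0 0 0 0 1" --pt "-0.22 -0.068 0 0 0 0 1" --pt "-0.22 -0.068 0 0 0 0 1" --pt "-0.22 -0.068 0 0 0 0 1" --pt "-0.22 -0.068 0 0 0 0 1" --pt "-0.22 -0.068 0 0 0 0 1" --pt "-0.22 -0.068 0 0 0 0 1"

```text
t: 39.65
tcp_pos: [465.5, -216.1, 288.4]
tool_rot: [-2.237, -2.204, 0.0]
force: [0.5, -0.6, -0.1]
finger_gap: 85.0
```

Call:
jog_arm --pt "-0.22 -0.068 0 0 0 0 1" --pt "-0.22 -0.068 0 0 0 0 1" --pt "-0.22 -0.068 0 0 0 0 1" --pt "-0.089 -0.03 0 0 0 0 1" --pt "0 0 0 0 0 -0.095 1" --pt "0 0 0 0 0 -0.095 1" --pt "0 0 0 0 0 -0.095 1" --pt "0 0 0 0 0 -0.095 1" --pt "0 0 0 0 0 -0.095 1" --pt "0 0 0 0 0 -0.095 1"

```text
t: 40.65
tcp_pos: [417.3, -363.5, 288.1]
tool_rot: [-1.054, -2.958, -0.001]
force: [0.0, -0.4, -0.4]
finger_gap: 85.2
```

Call:
jog_arm --pt "0 0 0.15 0 0 -0.095 1" --pt "0 0 0.2 0 0 -0.09 1" --pt "0 0 0.2 0 0 0 1" --pt "0 0 0.2 0 0 0 1" --pt "0 0 0.2 0 0 0 1" --pt "0 0 0.14 0 0 0 1" --pt "0 0 0 0 0 0 1" --pt "0 0 0 0 0 0 1"

```text
t: 41.45
tcp_pos: [417.6, -363.8, 70.9]
tool_rot: [-0.624, -3.078, -0.001]
force: [0.3, 0.7, 1.0]
finger_gap: 85.5
```

```bash
python3 boss.py w14
python3 - <<'E'
from h import *
plan(416.8,-363.9,5,67); print(w2pix('wrist',[416.8,-363.9,15]))
E
```

```text
[296. 268.] [293, 257, 8, 21, 141] [ 414.3 -376.3   15. ]
[340. 267.] [337, 257, 8, 20, 142] [ 422.9 -354.6   15. ]
[322. 288.] [305, 279, 29, 13, 85] [ 430.5 -368.5   15. ]
t 41.5 pos [ 418.3 -364.3   72. ] yaw 67.1 tilt 0.11 j6 -1.91 gap 85.4
turn tot 0.001 | shift before turn [ 0.009 -0.001  0.335] | shift after turn [ 0.008 -0.001  0.335]
(np.float64(319.7457301721003), np.float64(263.12753669066217))
```

Bosses detected: knob at (418.6,-365.5), jaw angle 68.4°, which agrees with the first estimate. Grasp and lift.

Call:
jog_arm --pt "-0.004 -0.005 0.06 0 0 -0.014 1" --pt "0 0 0.12 0 0 0 1" --pt "0 0 0.12 0 0 0 1" --pt "0 0 0.035 0 0 0 1" --pt "0 0 0 0 0 0 -0.2" --pt "0 0 0 0 0 0 -0.4" --pt "0 0 0 0 0 0 -1" --pt "0 0 0 0 0 0 -1" --pt "0 0 0 0 0 0 -1" --pt "0 0 0 0 0 0 -1"

```text
t: 42.5
tcp_pos: [418.2, -365.2, 4.6]
tool_rot: [0.59, 3.085, -0.001]
force: [0.4, 0.5, 3.0]
finger_gap: 23.7
```

Call:
jog_arm --pt "0 0 0 0 0 0 -1" --pt "0 0 0 0 0 0 -1" --pt "0 0 -0.03 0 0 0 -1" --pt "0 0 -0.06 0 0 0 -1" --pt "0 0 -0.1 0 0 0 -1" --pt "0 0 -0.15 0 0 0 -1" --pt "0 0 -0.2 0 0 0 -1" --pt "0 0 -0.2 0 0 0 -1" --pt "0 0 -0.2 0 0 0 -1" --pt "0 0 -0.2 0 0 0 -1"

```text
t: 43.5
tcp_pos: [417.2, -364.2, 233.8]
tool_rot: [-0.59, -3.085, -0.001]
force: [0.1, -0.0, -2.3]
finger_gap: 23.4
```

Call:
jog_arm --pt "0 0 -0.2 0 0 0 -1" --pt "0 0 -0.15 0 0 0 -1" --pt "0 0 -0.1 0 0 0 -1" --pt "0 0 -0.05 0 0 0 -1" --pt "0 0 0 0 0 0 -1" --pt "0 0 0 0 0 0 -0.6" --pt "0 0 0 0 0 0 -0.6" --pt "0 0 0 0 0 0 -0.45" --pt "0 0 0 0 0 0 -0.42" --pt "0 0 0 0 0 0 -0.41"

```text
t: 44.5
tcp_pos: [417.9, -364.9, 331.5]
tool_rot: [-0.59, -3.085, -0.001]
force: [0.4, 0.2, -1.1]
finger_gap: 25.2
```

```bash
python3 q.py; python3 -c "
from h import *
snap('wrist','w15')"
```

```text
44.5 [ 0.43  0.22 -1.05] tool-y torque [-0.06   0.055  0.01 ] 25.19
```

Call:
jog_arm --pt "0 0 0 0 0 0 -0.405" --pt "0 0 0 0 0 0 -0.405" --pt "0 0 0 0 0 0 -0.405" --pt "0 0 0 0 0 0 -0.405"

```text
t: 44.95
tcp_pos: [418.0, -365.0, 331.9]
tool_rot: [0.59, 3.085, -0.0]
force: [-0.5, -0.1, -0.8]
finger_gap: 25.4
```

```bash
python3 q.py
```

```text
44.95 [-0.47 -0.11 -0.82] tool-y torque [ 0.027 -0.161 -0.031] 25.35
```

Call:
jog_arm --pt "0 0 0 0 0 0 -0.405" --pt "0 0 0 0 0 0 -0.4" --pt "0 0 0 0 0 0 -0.4" --pt "0 0 0 0 0 0 -0.4" --pt "0 0 0 0 0 0 -0.4" --pt "0 0 0 0 0 0 -0.4" --pt "0 0 0 0 0 0 -0.4" --pt "0 0 0 0 0 0 -0.4" --pt "0 0 0 0 0 0 -0.4" --pt "0 0 0 0 0 0 -0.4"

```text
t: 45.95
tcp_pos: [417.9, -364.9, 331.9]
tool_rot: [-0.59, -3.086, -0.0]
force: [-0.5, 0.3, -2.0]
finger_gap: 25.6
```

Call:
jog_arm --pt "0 0 0 0 0 0 -0.4" --pt "0 0 0 0 0 0 -0.4" --pt "0 0 0 0 0 0 -0.45" --pt "0 0 0 0 0 0 -1" --pt "0 0 0 0 0 0 -1" --pt "0 0 0 0 0 0 -1"

```text
t: 46.55
tcp_pos: [417.9, -364.9, 331.9]
tool_rot: [-0.59, -3.086, -0.0]
force: [-0.1, 0.3, -1.5]
finger_gap: 23.5
```

```bash
python3 q.py
cat > bar.py <<'E'
from h import *
import sys
snap('wrist',sys.argv[1])
for n in('w5','w7','w12',sys.argv[1]):
    h=cv2.cvtColor(cv2.imread(f'pics/{n}.png'),cv2.COLOR_BGR2HSV); o=((h[...,0]>11)&(h[...,0]<=18)&(h[...,1]>140)&(h[...,2]>110))
    print(n,'top',o[0:120,250:400].mean().round(2),'bar row sums',[int(o[r,:].sum()) for r in range(180,340,10)])
E
python3 bar.py w16; python3 -c "
from h import *
plan(601.5,211,330,-0.9)"
```

```text
46.55 [-0.1   0.31 -1.46] tool-y torque [-0.007  0.009 -0.003] 23.54
w5 top 0.82 bar row sums [55, 56, 69, 268, 347, 366, 386, 393, 390, 90, 146, 113, 92, 97, 91, 75]
w7 top 0.02 bar row sums [29, 44, 75, 62, 107, 115, 108, 252, 263, 257, 252, 246, 169, 169, 59, 59]
w12 top 0.11 bar row sums [172, 175, 173, 146, 171, 180, 188, 191, 255, 360, 342, 350, 305, 252, 230, 218]
w16 top 0.43 bar row sums [424, 355, 286, 354, 369, 336, 400, 431, 237, 235, 261, 290, 292, 371, 311, 265]
t 46.6 pos [ 417.9 -364.9  331.9] yaw 68.3 tilt 0.0 j6 -1.93 gap 23.5
turn tot 0.769 | shift before turn [0.209 3.015 0.01 ] | shift after turn [2.894 0.873 0.009]
```

Call:
jog_arm --pt "0.007 0.1 0 0 0 0 -1" --pt "0.014 0.21 0 0 0 0 -1" --pt "0.015 0.215 0 0 0 0 -1" --pt "0.015 0.215 0 0 0 0 -1" --pt "0.015 0.215 0 0 0 0 -1" --pt "0.015 0.215 0 0 0 0 -1" --pt "0.015 0.215 0 0 0 0 -1" --pt "0.015 0.215 0 0 0 0 -1" --pt "0.015 0.215 0 0 0 0 -1" --pt "0.015 0.215 0 0 0 0 -1"

```text
t: 47.6
tcp_pos: [541.7, 24.6, 332.1]
tool_rot: [0.59, 3.085, 0.0]
force: [1.2, 0.6, -1.3]
finger_gap: 23.2
```

Call:
jog_arm --pt "0.015 0.215 0 0 0 0 -1" --pt "0.015 0.215 0 0 0 0 -1" --pt "0.015 0.215 0 0 0 0 -1" --pt "0.015 0.215 0 0 0 0 -1" --pt "0.008 0.125 0 0 0 0 -1" --pt "0 0 0 0 0 0.05 -1" --pt "0 0 0 0 0 0.09 -1" --pt "0 0 0 0 0 0.09 -1" --pt "0 0 0 0 0 0.09 -1" --pt "0 0 0 0 0 0.09 -1"

```text
t: 48.6
tcp_pos: [601.6, 211.0, 331.7]
tool_rot: [-1.544, -2.736, 0.0]
force: [-0.4, 0.1, -2.3]
finger_gap: 23.6
```

Call:
jog_arm --pt "0 0 0 0 0 0.09 -1" --pt "0 0 0 0 0 0.09 -1" --pt "0 0 0 0 0 0.09 -1" --pt "0 0 0 0 0 0.089 -1" --pt "0 0 0 0 0 0 -1" --pt "0 0 0 0 0 0 -1"

```text
t: 49.2
tcp_pos: [601.5, 210.9, 331.8]
tool_rot: [-2.235, -2.208, 0.0]
force: [-0.4, -0.5, -1.4]
finger_gap: 23.5
```

```bash
python3 q.py; python3 bar.py w17; python3 -c "
from h import *
plan(601.5,211,166,-0.9)"
```

```text
49.2 [-0.41 -0.51 -1.44] tool-y torque [ 0.018 -0.03  -0.002] 23.45
w5 top 0.82 bar row sums [55, 56, 69, 268, 347, 366, 386, 393, 390, 90, 146, 113, 92, 97, 91, 75]
w7 top 0.02 bar row sums [29, 44, 75, 62, 107, 115, 108, 252, 263, 257, 252, 246, 169, 169, 59, 59]
w12 top 0.11 bar row sums [172, 175, 173, 146, 171, 180, 188, 191, 255, 360, 342, 350, 305, 252, 230, 218]
w17 top 0.14 bar row sums [106, 168, 139, 205, 175, 190, 331, 319, 332, 321, 321, 317, 274, 133, 125, 119]
t 49.25 pos [601.5 210.9 331.8] yaw -0.7 tilt 0.01 j6 0.33 gap 23.6
turn tot 0.002 | shift before turn [ 0.    -0.     0.829] | shift after turn [ 0.    -0.     0.829]
```

The mould hangs about 10° toward +y, so I'll shift 12 mm to -y to clear B, then lower.

Call:
jog_arm --pt "-0.06 0 0.05 0 0 0 -1" --pt "0 0 0.1 0 0 0 -1" --pt "0 0 0.12 0 0 0 -1" --pt "0 0 0.12 0 0 0 -1" --pt "0 0 0.12 0 0 0 -1" --pt "0 0 0.12 0 0 0 -1" --pt "0 0 0.1 0 0 0 -1" --pt "0 0 0.06 0 0 0 -1" --pt "0 0 0.03 0 0 0 -1" --pt "0 0 0 0 0 0 -1"

```text
t: 50.25
tcp_pos: [601.3, 199.0, 167.6]
tool_rot: [-2.237, -2.205, 0.001]
force: [-1.1, 0.1, -0.7]
finger_gap: 23.9
```

Call:
jog_arm --pt "0 0 0.015 0 0 0 -1" --pt "0 0 0.01 0 0 0 -1" --pt "0 0 0 0 0 0 -1"

```text
t: 50.55
tcp_pos: [601.5, 199.0, 163.3]
tool_rot: [2.238, 2.205, 0.001]
force: [-0.4, -0.1, -2.1]
finger_gap: 23.6
```

Call:
jog_arm --pt "0 0 0.008 0 0 0 -1" --pt "0 0 0 0 0 0 -1"

```text
t: 50.75
tcp_pos: [601.3, 199.0, 161.4]
tool_rot: [2.238, 2.205, 0.0]
force: [0.5, -0.5, -1.2]
finger_gap: 23.3
```

Call:
jog_arm --pt "0 0 0.008 0 0 0 -1" --pt "0 0 0 0 0 0 -1"

```text
t: 50.95
tcp_pos: [601.3, 199.0, 159.5]
tool_rot: [-2.238, -2.205, 0.0]
force: [-0.2, 0.3, -1.3]
finger_gap: 22.9
```

Call:
jog_arm --pt "0 0 0.01 0 0 0 -1" --pt "0 0 0 0 0 0 -1"

```text
t: 51.15
tcp_pos: [601.5, 199.2, 158.1]
tool_rot: [2.238, 2.205, 0.001]
force: [-0.1, -0.1, 0.4]
finger_gap: 23.5
```

Call:
jog_arm --pt "0 0 0.008 0 0 0 -1" --pt "0 0 0 0 0 0 -1"

```text
t: 51.35
tcp_pos: [601.6, 199.7, 157.9]
tool_rot: [2.238, 2.205, 0.004]
force: [-2.3, 1.2, 6.9]
finger_gap: 23.6
```

Call:
jog_arm --pt "0 0 0.006 0 0 0 -1" --pt "0 0 0 0 0 0 -1"

```text
t: 51.55
tcp_pos: [601.7, 200.1, 157.7]
tool_rot: [-2.238, -2.204, -0.006]
force: [-3.4, 1.6, 10.1]
finger_gap: 23.4
```

Contact. Same release as for A.

Call:
jog_arm --pt "0 0 0 0 0 0 -0.42" --pt "0 0 0 0 0 0 -0.4" --pt "0 0 0 0 0 0 -0.4" --pt "0 0 0.005 0 0 0 -0.39" --pt "0 0 0 0 0 0 -0.38" --pt "0 0 0 0 0 0 -0.3" --pt "0 0 0 0 0 0 0" --pt "0 0 0 0 0 0 0.5" --pt "0 0 0 0 0 0 0.5" --pt "0 0 0 0 0 0 0.5"

```text
t: 52.55
tcp_pos: [601.4, 199.0, 153.8]
tool_rot: [-2.238, -2.205, 0.0]
force: [0.3, 0.3, 0.6]
finger_gap: 63.7
```

Call:
jog_arm --pt "0 0 -0.05 0 0 0 0.5" --pt "0 0 -0.12 0 0 0 0.5" --pt "0 0 -0.2 0 0 0 1" --pt "0 0 -0.2 0 0 0 1" --pt "-0.2 0 -0.1 0 0 0 1" --pt "-0.2 0 0 0 0 0 1" --pt "-0.2 0 0 0 0 0 1" --pt "-0.2 0 0 0 0 0 1" --pt "0 0 0 0 0 0 1" --pt "0 0 0 0 0 0 1"

```text
t: 53.55
tcp_pos: [599.0, 38.5, 288.7]
tool_rot: [2.24, 2.202, 0.002]
force: [-0.9, 0.4, 0.5]
finger_gap: 85.3
```

Call:
jog_arm --pt "0 -0.2 0 0 0 0 1" --pt "0 -0.2 0 0 0 0 1" --pt "0 -0.2 0 0 0 0 1" --pt "-0.1 -0.2 0 0 0 0 1" --pt "-0.2 0 0 0 0 0 1" --pt "-0.2 0 0 0 0 0 1" --pt "-0.2 0 0 0 0 0 1" --pt "-0.2 0 0 0 0 0 1" --pt "0 0 0 0 0 0 1" --pt "0 0 0 0 0 0 1"

```text
t: 54.55
tcp_pos: [436.6, -138.0, 288.1]
tool_rot: [-2.238, -2.204, -0.002]
force: [0.8, 0.1, -1.0]
finger_gap: 85.3
```

Run:
```python
from h import *
plan(500,0,300,0)
b=snap('top','t5');snap('scene','s5')
o=cv2.imread('pics/top0.png')
def comps(im,n):
    h=cv2.cvtColor(im,cv2.COLOR_BGR2HSV); m=((h[...,0]>=9)&(h[...,0]<=16)&(h[...,1]>110)&(h[...,2]>120)).astype(np.uint8)
    m=cv2.morphologyEx(m,cv2.MORPH_OPEN,np.ones((3,3)));m[:150]=0;m[:,540:]=0
    k,l,st,c=cv2.connectedComponentsWithStats(m)
    for i in range(1,k):
        if st[i,4]>60: x,y,w,hh,a=st[i];print(n,st[i].tolist(),'ends@134',pix2w('top',x+w/2,y,134).round(0),pix2w('top',x+w/2,y+hh,134).round(0))
comps(b,'top')
# bystanders: displacement by template match before -> after
for n,(x,y,w,h) in dict(jar=(332,178,40,36),sauce=(280,128,38,62),tin=(232,150,42,48),cup=(406,146,44,46)).items():
    r=cv2.matchTemplate(b[y-12:y+h+12,x-12:x+w+12],o[y:y+h,x:x+w],cv2.TM_CCOEFF_NORMED);_,v,_,p=cv2.minMaxLoc(r);print(n,round(v,3),p[0]-12,p[1]-12)
t4=cv2.imread('pics/t4.png')
r=cv2.matchTemplate(b[290:380,200:345],t4[300:370,212:333],cv2.TM_CCOEFF_NORMED);_,v,_,p=cv2.minMaxLoc(r);print('strip+bowls',round(v,3),p[0]-12,p[1]-10)
```

```text
t 54.55 pos [ 436.6 -138.   288.1] yaw -0.9 tilt 0.06 j6 -0.32 gap 85.3
turn tot -0.01 | shift before turn [ 0.695  0.306 -0.059] | shift after turn [ 0.69   0.317 -0.06 ]
top [337, 150, 52, 17, 420] ends@134 [ 752. -177.  134.] [ 719. -175.  134.]
top [175, 211, 31, 62, 1287] ends@134 [654. 140. 134.] [542. 139. 134.]
top [95, 212, 38, 62, 1463] ends@134 [661. 277. 134.] [548. 272. 134.]
top [136, 212, 34, 62, 1354] ends@134 [656. 207. 134.] [544. 204. 134.]
jar 0.926 0 0
sauce 0.998 0 0
tin 1.0 0 0
cup 0.997 0 0
strip+bowls 0.85 0 0
```

Run:
```python
from h import *
for n in('t3','t4','t5'):
    h=cv2.cvtColor(cv2.imread(f'pics/{n}.png'),cv2.COLOR_BGR2HSV)[285:385,195:345]
    m=((h[...,0]>=17)&(h[...,0]<=28)&(h[...,1]>70)&(h[...,2]>150)).astype(np.uint8)
    k,l,st,c=cv2.connectedComponentsWithStats(m); i=1+st[1:,4].argmax()
    pts=np.argwhere(l==i)[:,::-1].astype(np.float32); print(n,st[i].tolist(),cv2.minAreaRect(pts))
s=env.state();print(s['joint_vel'].round(3),env.sign_off())
```

```text
t3 [15, 22, 109, 46, 1886] ((68.51211547851562, 44.34869384765625), (18.17774772644043, 109.80752563476562), 73.53998565673828)
t4 [15, 22, 109, 46, 1880] ((68.4036865234375, 44.17889404296875), (18.390262603759766, 109.67110443115234), 73.3007583618164)
t5 [15, 24, 99, 44, 1710] ((65.3733139038086, 45.143104553222656), (18.233257293701172, 103.33529663085938), 73.52311706542969)
the job is handed in; nothing more can be done
[ 0.009 -0.003  0.003 -0.003  0.    -0.003] None
```

The job is handed in: the dough strip bridges the two bowls, and all three moulds that were present hang head-down on the rack. It took about 55 s of the 210 s allowed.

**Slips along the way:**
- **First mould:** it was knocked about 4 cm aside before I reached it. I measured it again and hung it normally.
- **Second mould:** the grip let go while I was lowering it onto the rack. It dropped onto the rails and stayed there, hanging properly about 80 mm further along than I had aimed.
- **Third mould:** it hung normally.

**Last checks, by image code on the top camera:**
- **Moulds:** the three bars lie across both rails between the lips, at about y = 140, 206 and 275 mm. Each measures about 112 mm, against the true 110 mm.
- **Jar, bottle, cup and tin:** none has moved. The jar's image match was a little weaker (0.93), probably because of the arm's shadow.
- **Strip:** its angle is unchanged. The combined strip-and-bowls image match was weaker (0.85), and the strip's visible length came out about 6% shorter than before. I think the arm was hiding or shading one end, but I had used all my picture views and couldn't confirm that by eye.

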